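# Gauge the forming stakes in the bench caliper

### The job

Gauge the shanks of the two or three steel forming stakes on the bench, from the thickest to the thinnest: pick up any that has fallen over, stand it upright on the caliper's bed between the jaws, slide the carriage in by its knob until both jaws bear on the shank and the sprung jaw has given way about half its travel (not driven onto its stop), hold that for a second, and open up again. Collect the gauged stakes standing upright on the floor of the wooden tray, finish with the caliper slid fully open, and leave the other things on the bench where they are.

Things in the scene. Friction and masses are not known exactly. Their poses are not given: they have to be found in the camera images.
- caliper: Bench caliper screwed to the bench: a bright steel bed plate 100 x 250 mm, 10 mm thick. Origin: at table level, exactly below the middle of the fixed anvil's measuring face; z up. The jaws close along +y of this frame: the anvil is at y > 0, the moving jaw comes from y < 0. A stake stands on the bed (10 mm above the table) between them. Behind the anvil face is a block 50 mm wide reaching to y = +53 mm and 48 mm above the table. The bed reaches from y = -195 to +55 mm.
- anvil: The fixed jaw (anvil) of the caliper, same origin and axes as the caliper. Its flat face, 30 mm wide, 28 to 50 mm above the table, lies in the plane y = 0 and looks to -y. The space under it is open for a stake's foot for 20 mm behind the face, so a gauged stake must first be drawn clear of the jaws sideways (to the middle of the opened gap) before it is lifted, or its foot (4 mm of air above it) catches under them.
- carriage (a joint): Slide of the caliper carriage along +y of the caliper, m: 0 = fully open (the gap between the jaw faces is 65 mm), grows as the jaw closes, to 0.062. It drags with about 5 N of friction and stays where it is left. Gap between the faces = 0.065 - carriage + jaw.
- jaw (a joint): How far the sprung moving jaw has been pushed back into the carriage, m: 0 = free (no contact), 0.012 = against its stop. The spring pushes with 2.4 N at 0 rising by 0.6 N per mm to 9.6 N at 12 mm. Around 0.006 is a good contact reading. A brass pointer on the jaw moves over the top of the carriage and shows it.
- pad: The moving jaw's steel face block, 30 mm wide, 10 mm thick, 28 to 50 mm above the table, carried by the sprung jaw; this frame is parallel to the caliper's, with its origin 25 mm above the table and 50 mm behind the jaw's face along y.
- knob_grip (a point): Middle of the upright part of the caliper carriage's round black knob to grip, 73 mm above the table; the knob is a vertical post 18 mm in diameter and 40 mm tall (51 to 91 mm above the table), 70 mm behind the free moving jaw's face. Axes as the caliper's. Carriage body below it: 44 x 60 mm, top 51 mm above the table.
- tray_in (a point): Centre of the inner floor of the wooden stake tray, 8 mm above the table; the tray is fixed, 260 mm along its x and 110 mm along its y outside, with walls 8 mm thick and 16 mm tall (8 mm above the inner floor). Inner floor 244 x 94 mm.
- bench_block: Bystander: loose square steel bench block 60 x 60 x 20 mm, origin under its centre.
- jar: Bystander: loose amber glass jar with black cap, 56 mm across, 75 mm tall, origin under its centre.
- screwdriver: Bystander: loose small screwdriver 130 mm long lying on the bench along its own x.
- round_box: Bystander: loose brown round box 60 mm across, 24 mm tall, origin under its centre.
- pot: Bystander: loose white ceramic pot 70 mm across, 50 mm tall, origin under its centre.
- stake_a: Origin at the underside of the foot of the thickest and tallest steel forming stake: square foot 30 x 30 mm and 14 mm thick, round shank 26 mm in diameter, round head 30 mm in diameter and 12 mm thick, 95 mm tall in all. Its own z runs from foot to head (up when it stands on its foot). May be absent.
- stake_a_mid (a point): Point on the axis, half-way up (47.5 mm from the foot's underside), of the thickest and tallest steel forming stake: square foot 30 x 30 mm and 14 mm thick, round shank 26 mm in diameter, round head 30 mm in diameter and 12 mm thick, 95 mm tall in all. Its own z runs from foot to head (up when it stands on its foot). It starts lying on its side, its axis 15 mm above the table.
- stake_b: Origin at the underside of the foot of the middle-sized steel forming stake: square foot 30 x 30 mm and 14 mm thick, round shank 20 mm in diameter, round head 30 mm in diameter and 12 mm thick, 82 mm tall in all. Its own z runs from foot to head (up when it stands on its foot). May be absent.
- stake_b_mid (a point): Point on the axis, half-way up (41 mm from the foot's underside), of the middle-sized steel forming stake: square foot 30 x 30 mm and 14 mm thick, round shank 20 mm in diameter, round head 30 mm in diameter and 12 mm thick, 82 mm tall in all. Its own z runs from foot to head (up when it stands on its foot). It starts standing.
- stake_c: Origin at the underside of the foot of the thinnest and shortest steel forming stake: square foot 30 x 30 mm and 14 mm thick, round shank 14 mm in diameter, round head 30 mm in diameter and 12 mm thick, 70 mm tall in all. Its own z runs from foot to head (up when it stands on its foot). May be absent.
- stake_c_mid (a point): Point on the axis, half-way up (35 mm from the foot's underside), of the thinnest and shortest steel forming stake: square foot 30 x 30 mm and 14 mm thick, round shank 14 mm in diameter, round head 30 mm in diameter and 12 mm thick, 70 mm tall in all. Its own z runs from foot to head (up when it stands on its foot). It starts lying on its side, its axis 15 mm above the table.
Not all that is in view belongs to the job. Leave any green or purple look-alike of the stake_b alone.

How it is judged (in metres and radians):
On the way, in this order (a step that is already met when the one before it is completed fails the run):
1. the thickest and tallest stake stands upright on the caliper bed, squeezed between both jaws, the sprung jaw pressing with 3 to 9 N (not on its stop), for 0.4 s (contact force between pad and stake_a between 3 and 9 N and contact force between anvil and stake_a above 1 N and angle between stake_a_mid's own z axis and vertical below 0.12 rad and z of stake_a in the frame of caliper between 0.006 and 0.014 m), for 0.4 s.
2. the middle-sized stake stands upright on the caliper bed, squeezed between both jaws, the sprung jaw pressing with 3 to 9 N (not on its stop), for 0.4 s (contact force between pad and stake_b between 3 and 9 N and contact force between anvil and stake_b above 1 N and angle between stake_b_mid's own z axis and vertical below 0.12 rad and z of stake_b in the frame of caliper between 0.006 and 0.014 m), for 0.4 s.
3. the thinnest and shortest stake stands upright on the caliper bed, squeezed between both jaws, the sprung jaw pressing with 3 to 9 N (not on its stop), for 0.4 s (contact force between pad and stake_c between 3 and 9 N and contact force between anvil and stake_c above 1 N and angle between stake_c_mid's own z axis and vertical below 0.12 rad and z of stake_c in the frame of caliper between 0.006 and 0.014 m), for 0.4 s.
At the end, for the whole second after the job is handed in: Every stake present stands upright (within 0.12 rad) on the floor of the tray, its foot inside the walls, at rest, and the caliper carriage is within 10 mm of fully open (angle between each of stake_a_mid, stake_b_mid, stake_c_mid's own z axis and vertical below 0.12 rad and x of stake_a in the frame of tray_in between -0.112 and 0.112 m and y of stake_a in the frame of tray_in between -0.037 and 0.037 m and z of stake_a in the frame of tray_in between -0.005 and 0.005 m and linear speed of each of stake_a, stake_b, stake_c below 0.02 m/s and x of stake_b in the frame of tray_in between -0.112 and 0.112 m and y of stake_b in the frame of tray_in between -0.037 and 0.037 m and z of stake_b in the frame of tray_in between -0.005 and 0.005 m and x of stake_c in the frame of tray_in between -0.112 and 0.112 m and y of stake_c in the frame of tray_in between -0.037 and 0.037 m and z of stake_c in the frame of tray_in between -0.005 and 0.005 m and value of joint carriage below 0.01 m); the robot touches nothing.
It fails at once if another thing on the bench moved by more than 50 mm (distance of any of bench_block, jar, screwdriver, round_box, pot from where it was at the start of the episode above 0.05 m).
Of stake_a, stake_b, stake_c only 2 to 3 are there at a start; the rules pass over those that are not, and their reading is None.
At some moment in a run one of stake_a, stake_b, stake_c may be knocked a few centimetres aside while the robot is not near it.
Once in a run the grip may slacken for a moment while it holds something.
It also fails if it takes over 210 s, if anything falls off the work surface, if the arm or the gripper's body presses on something with over 40 N, if the wrist force passes 120 N, or if a joint passes its speed limit or range.

### The arm

A 6-joint arm with a two-finger parallel gripper is mounted at the origin on the work surface. World frame = base frame: x ahead of the robot, y to its left, z up, the work surface at z = 0. Lengths are in mm, angles in rad, forces in N, time in s.
With the tool pointing down it reaches from about 375 to 900 mm from the base axis. Payload 3.1 kg.
Tool frame: the origin (TCP) lies at the centre of the arm's flange, where the gripper is bolted on; the fingertips stand 173 mm ahead of it and the grasp point (between the pads) lies 155 mm ahead of it (arm.tips_ahead is the distance from the TCP to the fingertips, in mm); z points along the fingers, y is the line along which they close (so a half turn about z gives the same grasp; the last joint's range is limited). The gripper opens to 85 mm and grips with 20 to 120 N. Pads are 22 mm wide; open, the fingers measure 114 mm over their backs; the gripper's body (76 mm by 85 mm) begins 54 mm behind the grasp point. The pads swing forward as they close: fully open they stand 13 mm farther back than shut.
Start: joints at [0.925, 0.527, 1.433, -0, 1.181, -0.178], TCP at [281.228, 558.13, 404.71] pointing down, gripper open.
Joint ranges: [-3.08, 3.08], [-0.75, 2.2], [0.22, 2.44], [-1.43, 4.57], [0, 2.65], [-2.85, 2.85]. Speed limits (rad/s): [2.79, 2.79, 3.14, 3.14, 3.14, 3.14].

### API

Orientations are given as a unit quaternion [w, x, y, z].
In Python, from workcell import arm gives the robot as it stands. The module is installed in compiled form; this text tells all that it offers.
- The arm moves only by the tool send_rows, never from a script. Its argument "steps" is a list of rows, each a list of 6 numbers: the shift along the tool's x, y, z as a fraction of full scale, then the turn, a rotation vector about the tool's x, y, z as a fraction of full scale. A call has 1 to 10 rows; each row shifts and turns the commanded pose from where the row before left it, along the tool's axes as they then stand; what a row does not reach is not made up. Full scale, the value 1, is 75 mm for a shift and 0.5 rad for a turn. A row lasts 1/8 s, in which the tool goes at most 62.5 mm and 10.7 degrees, less where a joint would pass 70% of its speed; a pose out of reach is approached as far as the arm can. A call with a number of a shift or a turn outside -1 to 1 is refused whole. A call with a gripper value outside its range is refused whole. "jaw" is the opening, from 0 (shut) to 1 (fully open), set as the call begins (left out, the last holds). The fingers move at their own pace and stop on an object; "squeeze" is the grip in N (left out, the last holds). Time passes only in rows, so rows that do not move let the fingers close. It gives the time, the measured TCP pose, the force, the opening and the grip force at its end, in the units of the state.
- arm.get_state(): the state, without advancing time (a new reading comes with each control period).
- arm.camera(name): name is "scene" or "top" or "wrist"; returns the picture (420x560x3 uint8, red, green, blue); there is no depth.
- arm.get_calibration(name): a dict with "fov_y" (degrees; the focal length in pixels is half the picture's height over the tangent of half this angle, whatever the lens; pixels are square), "cx", "cy" (the principal point, pixels), "camera_from_world" (4x4, takes a point from world to camera coordinates); the wrist camera has in their place "T_tool_cam" (4x4, takes a point from camera to tool coordinates, whose origin is the TCP and whose axes are the flange's). Camera axes: x right, y up, looking along -z (the intrinsics and any distortion apply to the point x, -y, -z); pixel columns grow to the right and rows downward; lengths in mm; the calibration is good to about 2 mm. A picture is of the moment at which its call begins: read the wrist's pose just before it. get_calibration takes no time and is no camera call.
- arm.sign_off(): hands the job in; it is judged then, once.
The state is a dict: "t": time; "joints": joint angles; "joint_vel": joint speeds; "joint_torque": joint torques, N m; "tool_pos": TCP position; "tool_rot": TCP orientation; "contact_force": force on the tool from outside, world axes, zero at the start; "ft_torque": the same for the moment, N m; "width": finger opening in mm; "grasp_force": force on a finger pad.
Only numpy, scipy, OpenCV 4.12 (cv2) and the standard library are available. Lean on these libraries where they do the work, as an engineer would, in place of code of your own. Each camera call takes 0.05 s, during which the arm holds its last target. There are 200 camera calls.

## Working session

There is one attempt and no reset: what is moved stays moved. The work goes in short steps, Python scripts to look and compute and a tool call to move; the robot and the scene stay as the last step left them, time stands still between calls to the robot, and variables do not carry over. Pictures are saved under pics/ and viewed, at most 14 in all, crops included, and the job is handed in when it is done.

Besides the shell and the picture viewer there is one more tool, called after "Call:" as name(argument=value, ...) on one line, values as JSON. send_rows: Moves the arm, as the interface text tells. Its arguments: {"type":"object","properties":{"steps":{"type":"array","items":{"type":"array","items":{"type":"number"}}},"jaw":{"type":"number"},"squeeze":{"type":"number"}},"required":["steps"]}

```bash
mkdir -p pics; cat > h.py <<'E'
import numpy as np, cv2
from workcell import arm
from scipy.spatial.transform import Rotation as R
def snap(n,f):
    s=arm.get_state(); im=arm.camera(n); cv2.imwrite('pics/'+f+'.png',im[:,:,::-1]); return s,im
def cam(n,s=None):
    c=arm.get_calibration(n); f=210/np.tan(np.radians(c['fov_y']/2))
    if n=='wrist':
        T=np.eye(4); q=s['tool_rot']; T[:3,:3]=R.from_quat([q[1],q[2],q[3],q[0]]).as_matrix(); T[:3,3]=s['tool_pos']
        M=T@np.array(c['T_tool_cam'])
    else: M=np.linalg.inv(np.array(c['camera_from_world']))
    return f,c['cx'],c['cy'],M,c
def px(n,u,v,z,s=None):
    f,cx,cy,M,c=cam(n,s)
    d=M[:3,:3]@np.array([(u-cx)/f,-(v-cy)/f,-1]); o=M[:3,3]; return np.round(o+d*(z-o[2])/d[2],1)
def proj(n,p,s=None):
    f,cx,cy,M,c=cam(n,s); q=np.linalg.inv(M)@np.r_[p,1]; return np.round([cx+f*q[0]/-q[2],cy-f*q[1]/-q[2]],1)
E
python3 - <<'E'
from h import *
s,a=snap('top','top0'); s2,b=snap('scene','scene0')
cv2.imwrite('pics/top0b.png',cv2.resize(a[:,:,::-1],(800,600),interpolation=cv2.INTER_CUBIC))
print(s); 
for n in('top','scene','wrist'): print(arm.get_calibration(n))
E
```

```text
{'t': 0.0, 'joints': array([ 9.25525194e-01,  5.28474072e-01,  1.43392022e+00,  5.86912509e-06,
        1.18136307e+00, -1.78502685e-01]), 'joint_vel': array([-0.00056731, -0.00172879, -0.00033538,  0.00035217,  0.00034432,
       -0.00022896]), 'joint_torque': array([-1.21848425e-03, -4.42350590e+01, -1.78025776e+01, -1.62045967e-04,
        8.32675636e-03,  2.04986355e-05]), 'tool_pos': array([281.01489504, 557.87392688, 403.72263834]), 'tool_rot': array([-4.35795830e-04,  2.31272268e-01,  9.72888466e-01, -9.90748271e-04]), 'contact_force': array([ 0.03853436,  0.40534621, -0.49534371]), 'ft_torque': array([ 0.00988139, -0.02638626,  0.01821432]), 'grasp_force': 0.0, 'width': 85.52219139008514}
{'fov_y': 51.759732949135135, 'cx': 280.39153707539407, 'cy': 210.7774475668527, 'camera_from_world': array([[-1.95632983e-02, -9.99727757e-01,  1.27156831e-02,
         1.13307002e+01],
       [ 9.81228718e-01, -1.67577188e-02,  1.92118145e-01,
        -6.20292576e+02],
       [-1.91852757e-01,  1.62354580e-02,  9.81289422e-01,
        -9.11252107e+02],
       [ 0.00000000e+00,  0.00000000e
[... 231 characters left out ...]
+02],
       [-8.10171178e-01,  1.58349762e-01,  5.64400580e-01,
         4.57391267e+02],
       [ 5.52435065e-01, -1.15773192e-01,  8.25476872e-01,
        -1.48713333e+03],
       [ 0.00000000e+00,  0.00000000e+00,  0.00000000e+00,
         1.00000000e+00]])}
{'fov_y': 60.717912966140155, 'cx': 279.32236216716234, 'cy': 212.55189520420151, 'T_tool_cam': array([[ 1.35417347e-05,  9.57337789e-01,  2.88971204e-01,
         7.26739963e+01],
       [ 9.99999733e-01, -2.24231624e-04,  6.95999026e-04,
         7.44301899e-01],
       [ 7.31102651e-04,  2.88971117e-01, -9.57337537e-01,
         3.00222926e+01],
       [ 0.00000000e+00,  0.00000000e+00,  0.00000000e+00,
         1.00000000e+00]])}
```

View pics/top0b.png

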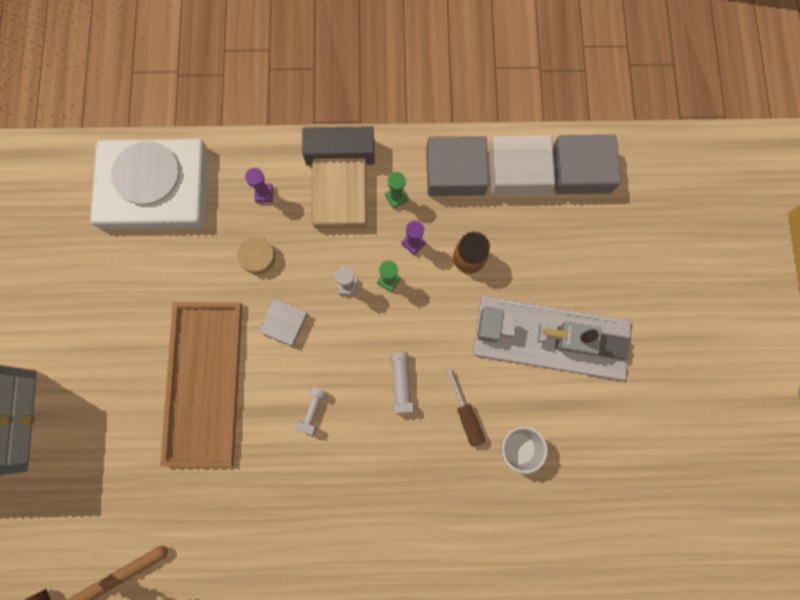

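View pics/scene0.png

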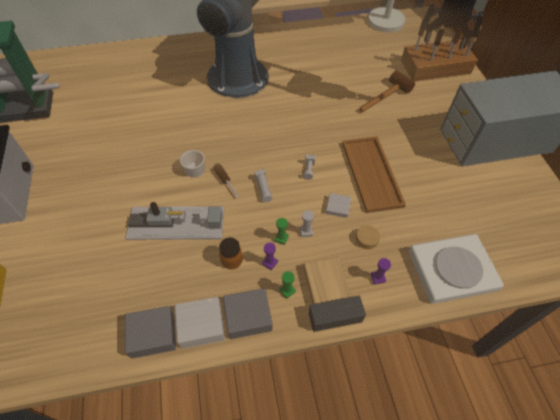

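```bash
python3 - <<'E'
from h import *
a=cv2.imread('pics/top0.png')
cv2.imwrite('pics/cl.png',cv2.resize(a[185:335,105:305],(800,600),interpolation=cv2.INTER_CUBIC))
cv2.imwrite('pics/cr.png',cv2.resize(a[195:315,295:455],(800,600),interpolation=cv2.INTER_CUBIC))
E
```

```text
(no output)
```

View pics/cl.png

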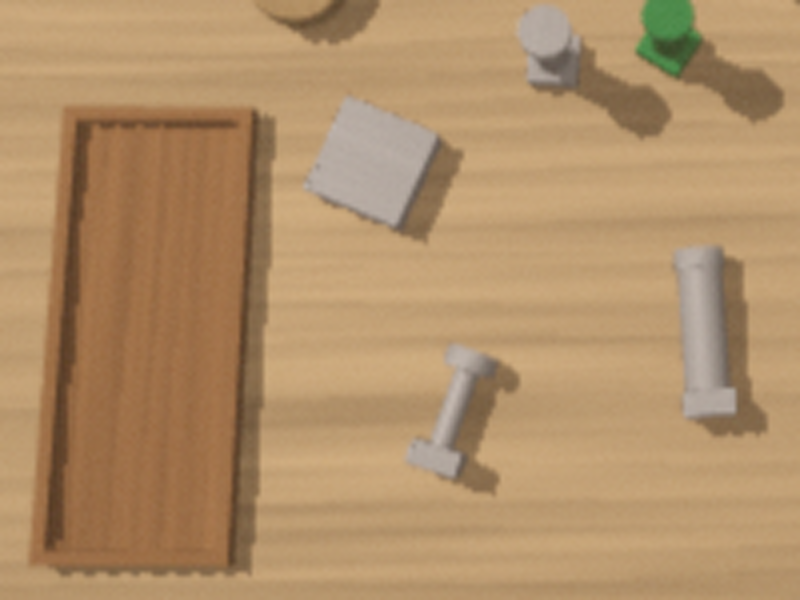

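View pics/cr.png

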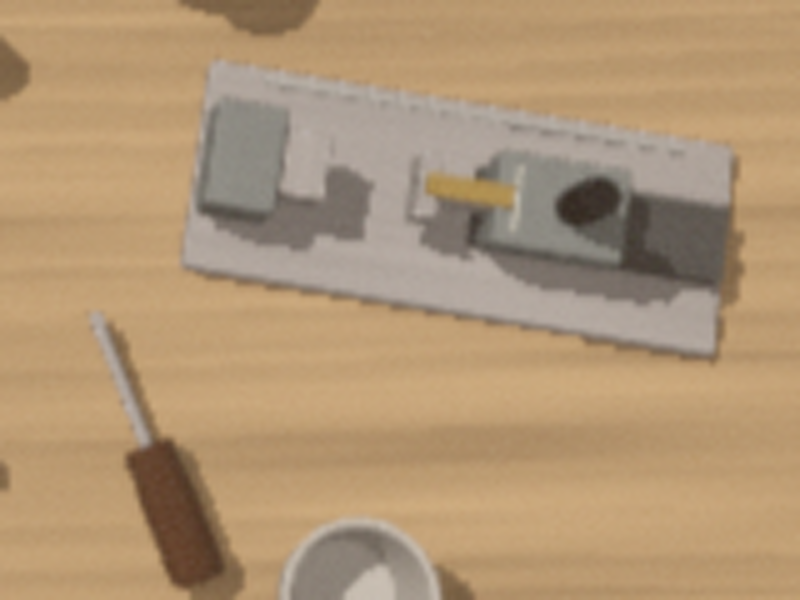

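```bash
python3 - <<'E'
from h import *
L=lambda u,v,z:px('top',105+u/4-.4,185+v/4-.4,z)
Q=lambda u,v,z:px('top',295+u/5-.4,195+v/5-.4,z)
print('cam',cam('top')[3][:3,3])
t=[L(*p,16) for p in((65,107),(255,110),(230,567),(32,563))];print('tray',t,np.mean(t,0))
print('a head,foot',L(698,248,15),L(710,415,15),'c',L(472,353,15),L(435,465,15),'b top',L(547,32,82),'foot corners',L(526,83,0),L(578,87,0),L(580,38,14))
bc=[Q(*p,10) for p in((212,62),(733,147),(715,357),(183,268))];print('bed',bc,np.mean(bc,0))
for i in range(4):print(np.linalg.norm(bc[i]-bc[(i+1)%4]))
m=np.mean(bc,0);d=(bc[0]+bc[3]-bc[1]-bc[2]);d/=np.linalg.norm(d);print('caliper +y',d,np.arctan2(d[1],d[0]),'origin',m+70*d)
print('anvil',Q(325,130,50),Q(322,198,50),'pad',Q(412,155,50),Q(408,217,50),'knob',Q(603,192,91))
for k,p in dict(jar=(0,0),).items(): pass
print('green',L(668,16,82),'block',L(372,162,20),'pot',Q(360,600,50),'drv',Q(97,315,5),Q(195,585,10),'jar',px('top',473/1.4286,247/1.4286,75))
E
```

```text
cam [ 434.04432665   15.72752229 1013.22743525]
tray [array([634. , 371.9,  16. ]), array([630.3, 261.3,  16. ]), array([371.7, 267.4,  16. ]), array([376.1, 377. ,  16. ])] [503.025 319.4    16.   ]
a head,foot [544.9   3.8  15. ] [449.7  -1.2  15. ] c [487.1 133.9  15. ] [425.  154.3  15. ] b top [658.5  85.7  82. ] foot corners [647.2 104.5   0. ] [644.2  73.5   0. ] [670.9  71.3  14. ]
bed [array([ 637. , -135.2,   10. ]), array([ 591.9, -379.6,   10. ]), array([ 493.7, -362.2,   10. ]), array([ 539.5, -117.3,   10. ])] [ 565.525 -248.575   10.   ]
248.52639698832803
99.72963451251589
249.14584082420478
99.12951124665146
caliper +y [0.18265046 0.98317791 0.        ] 1.3871147333386882 origin [ 578.31053251 -179.75254612   10.        ]
anvil [ 596.7 -179.    50. ] [ 565.7 -175.9   50. ] pad [ 584.5 -217.8   50. ] [ 556.4 -214.2   50. ] knob [ 560.5 -289.5   91. ]
green [666.5  18.8  82. ] block [597.7 191.8  20. ] pot [ 389.5 -182.9   50. ] drv [518.8 -77.    5. ] [ 395.8 -116.7   10. ] jar [ 702.4 -115.6   75. ]
```

```bash
cat >> h.py <<'E'
O=np.array([578.3,-179.7,0]); CY=np.array([.1827,.9832,0]); CX=np.array([.9832,-.1827,0])
def cal(x,y,z): return O+CX*x+CY*y+np.array([0,0,z])
def down(th,tilt=0):  # tool y at angle th (deg); tilt about tool y (deg)
    t=np.radians(th); y=np.array([np.cos(t),np.sin(t),0]); x=np.array([-y[1],y[0],0])
    return R.from_matrix(np.c_[x,y,[0,0,-1]])*R.from_rotvec([0,np.radians(tilt),0])
def now():
    s=arm.get_state(); q=s['tool_rot']; r=R.from_quat([q[1],q[2],q[3],q[0]]); return s,r,s['tool_pos']+r.apply([0,0,155])
def info():
    s,r,G=now(); m=r.as_matrix()
    print('t %.1f G %s ythA %.1f zax %s w %.1f gf %.1f F %s j %s'%(s['t'],np.round(G,1),np.degrees(np.arctan2(m[1,1],m[0,1])),np.round(m[:,2],3),s['width'],s['grasp_force'],np.round(s['contact_force'],1),np.round(s['joints'],2)))
class P:  # chained planner from the present pose
    def __init__(self): s,self.r,self.G=now()
    def go(self,G,vmax=55):
        d=self.r.inv().apply(np.array(G)-self.G); n=max(1,int(np.ceil(np.linalg.norm(d)/vmax)))
        print('GO %d x %s'%(n,list(np.round(d/75/n,3)))); self.G=np.array(G,float); return self
    def rot(self,r2,rmax=.18,n=0,vec=None):
        v=(self.r.inv()*r2).as_rotvec() if vec is None else np.array(vec)
        n=n or max(1,int(np.ceil(np.linalg.norm(v)/rmax))); w=v/n; g=np.array([0,0,155.]); sh=g-R.from_rotvec(w).apply(g)
        print('ROT %d x %s'%(n,list(np.round(np.r_[sh/75,w/.5],3)))); self.r=self.r*R.from_rotvec(v); return self
E
python3 - <<'E'
from h import *
info()
k=np.array([560.5,-289.5]); p=P().rot(down(-10.5)).go([*k,230])
E
```

```text
t 0.1 G [280.9 557.7 248.8] ythA 63.3 zax [-0.001 -0.002 -1.   ] w 85.4 gf 0.0 F [-1.1  0.4 -0.4] j [ 0.93  0.53  1.43  0.    1.18 -0.18]
ROT 8 x [np.float64(-0.0), np.float64(-0.001), np.float64(0.0), np.float64(-0.0), np.float64(0.0), np.float64(0.322)]
GO 17 x [np.float64(-0.613), np.float64(0.337), np.float64(0.015)]
```

Call:
send_rows(steps=[[0, 0, 0, 0, 0, 0.322], [0, 0, 0, 0, 0, 0.322], [0, 0, 0, 0, 0, 0.322], [0, 0, 0, 0, 0, 0.322], [0, 0, 0, 0, 0, 0.322], [0, 0, 0, 0, 0, 0.322], [0, 0, 0, 0, 0, 0.322], [0, 0, 0, 0, 0, 0.322]])

```text
t: 1.1
tool_pos: [281.1, 558.0, 404.1]
tool_rot: [0.0, 0.771, 0.637, -0.001]
contact_force: [-0.4, 0.0, 0.2]
width: 85.5
grasp_force: 0.0
```

Call:
send_rows(steps=[[-0.613, 0.337, 0.015, 0, 0, 0], [-0.613, 0.337, 0.015, 0, 0, 0], [-0.613, 0.337, 0.015, 0, 0, 0], [-0.613, 0.337, 0.015, 0, 0, 0], [-0.613, 0.337, 0.015, 0, 0, 0], [-0.613, 0.337, 0.015, 0, 0, 0], [-0.613, 0.337, 0.015, 0, 0, 0], [-0.613, 0.337, 0.015, 0, 0, 0], [-0.613, 0.337, 0.015, 0, 0, 0]])

```text
t: 2.22
tool_pos: [429.4, 108.1, 394.5]
tool_rot: [-0.0, 0.769, 0.639, 0.0]
contact_force: [1.2, 0.4, -0.3]
width: 85.2
grasp_force: 0.0
```

Call:
send_rows(steps=[[-0.613, 0.337, 0.015, 0, 0, 0], [-0.613, 0.337, 0.015, 0, 0, 0], [-0.613, 0.337, 0.015, 0, 0, 0], [-0.613, 0.337, 0.015, 0, 0, 0], [-0.613, 0.337, 0.015, 0, 0, 0], [-0.613, 0.337, 0.015, 0, 0, 0], [-0.613, 0.337, 0.015, 0, 0, 0], [-0.613, 0.337, 0.015, 0, 0, 0], [0, 0, 0, 0, 0, 0]])

```text
t: 3.35
tool_pos: [561.2, -292.7, 384.8]
tool_rot: [0.001, 0.77, 0.638, -0.0]
contact_force: [-0.0, 1.4, -0.4]
width: 85.4
grasp_force: 0.0
```

```bash
python3 - <<'E'
from h import *
info(); s,im=snap('wrist','w1'); 
print(proj('wrist',[560.5,-289.5,91],s),proj('wrist',cal(0,0,50),s),proj('wrist',cal(0,55,10),s),proj('wrist',cal(50,55,10),s),proj('wrist',cal(-50,55,10),s),proj('wrist',cal(50,-195,10),s),proj('wrist',cal(-50,-195,10),s))
E
```

```text
t 3.4 G [ 561.4 -293.   229.8] ythA -10.8 zax [ 0.001 -0.002 -1.   ] w 85.4 gf 0.0 F [-0.   1.4 -0.4] j [-0.66  0.56  1.43 -0.    1.15 -0.47]
[275.6 201. ] [271.7  49.7] [271.9 -14.5] [331.3 -14.8] [212.6 -14.3] [322.2 258.1] [226.5 258.6]
```

View pics/w1.png

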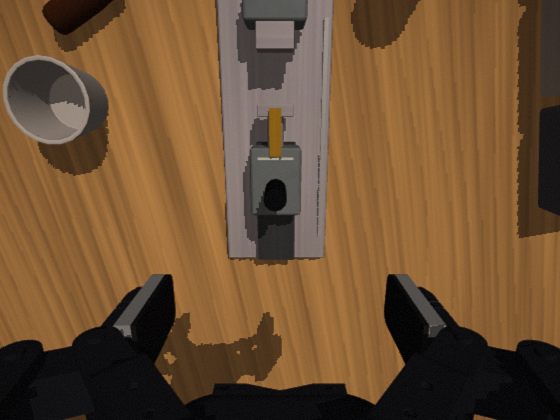

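```bash
sed -i 's/^O=.*578.3,-179.7,0\]);/O=np.array([579.4,-179.9,0]);/' h.py; python3 - <<'E'
from h import *
s,r,G=now()
k=px('wrist',276,184,91,s); print('knob top far edge',k); 
for p in [px('wrist',276,196,91,s),px('wrist',276,170,51,s),px('wrist',276,212,51,s),px('wrist',275,104,50,s),px('wrist',275,48,50,s),px('wrist',277,258,10,s)]:
  print(p,'cal x,y',np.round([(p-O)@CX,(p-O)@CY],1))
P().rot(down(-10.5)).go(cal(0,-109,110)).go(cal(0,-109,74))
E
```

```text
knob top far edge [ 562.  -273.5   91. ]
[ 560.2 -282.6   91. ] cal x,y [-1.000e-01 -1.045e+02]
[ 562.2 -269.9   51. ] cal x,y [ -0.5 -91.6]
[ 555.2 -306.7   51. ] cal x,y [  -0.6 -129.1]
[ 571.6 -216.8   50. ] cal x,y [ -0.9 -37.7]
[ 579.5 -175.8   50. ] cal x,y [-0.7  4. ]
[ 544.1 -368.1   10. ] cal x,y [  -0.3 -191.5]
ROT 1 x [np.float64(0.002), np.float64(-0.002), np.float64(0.0), np.float64(-0.002), np.float64(-0.002), np.float64(-0.007)]
GO 3 x [np.float64(0.013), np.float64(-0.007), np.float64(0.532)]
GO 1 x [np.float64(-0.0), np.float64(-0.0), np.float64(0.48)]
```

Call:
send_rows(steps=[[0.013, -0.007, 0.532, 0, 0, 0], [0.013, -0.007, 0.532, 0, 0, 0], [0.013, -0.007, 0.532, 0, 0, 0], [0, 0, 0.25, 0, 0, 0], [0, 0, 0.23, 0, 0, 0], [0, 0, 0, 0, 0, 0]])

```text
t: 4.15
tool_pos: [559.5, -285.3, 229.3]
tool_rot: [-0.001, 0.769, 0.639, -0.0]
contact_force: [-0.5, 0.2, 0.6]
width: 85.5
grasp_force: 0.0
```

Call:
send_rows(steps=[[0, 0, 0, 0, 0, 0], [0, 0, 0, 0, 0, 0], [0, 0, 0, 0, 0, 0], [0, 0, 0, 0, 0, 0], [0, 0, 0, 0, 0, 0], [0, 0, 0, 0, 0, 0]], jaw=0, squeeze=50)

```text
t: 4.9
tool_pos: [559.4, -285.8, 230.6]
tool_rot: [-0.0, 0.769, 0.639, -0.0]
contact_force: [-3.0, 0.4, 5.4]
width: 16.4
grasp_force: 48.7
```

```bash
python3 - <<'E'
from h import *
info(); s,r,G=now(); print((G-O)@CX,(G-O)@CY)
P().go(cal(0,-131,G[2]),11)
E
```

```text
t 4.9 G [ 559.4 -285.8   75.6] ythA -10.5 zax [-0. -0. -1.] w 16.4 gf 48.7 F [-3.   0.4  5.4] j [-0.65  0.76  1.55 -0.    0.84 -0.47]
-0.3308916096629767 -107.81304985769147
GO 3 x [np.float64(-0.103), np.float64(0.001), np.float64(0.0)]
```

Call:
send_rows(steps=[[-0.1, 0, 0, 0, 0, 0], [-0.1, 0, 0, 0, 0, 0], [0, 0, 0, 0, 0, 0]])

```text
t: 5.28
tool_pos: [556.8, -299.8, 230.6]
tool_rot: [-0.001, 0.769, 0.639, 0.0]
contact_force: [-2.3, 3.2, 6.4]
width: 16.7
grasp_force: 49.0
```

Call:
send_rows(steps=[[-0.05, 0, 0, 0, 0, 0], [-0.03, 0, 0, 0, 0, 0], [0, 0, 0, 0, 0, 0]])

```text
t: 5.65
tool_pos: [555.8, -305.2, 230.6]
tool_rot: [-0.001, 0.769, 0.639, 0.001]
contact_force: [-0.5, 3.3, 5.8]
width: 16.4
grasp_force: 49.0
```

Call:
send_rows(steps=[[-0.03, 0, 0, 0, 0, 0], [0, 0, 0, 0, 0, 0]])

```text
t: 5.9
tool_pos: [555.4, -307.3, 230.6]
tool_rot: [-0.001, 0.769, 0.639, 0.001]
contact_force: [-0.2, 6.0, 6.6]
width: 16.5
grasp_force: 49.0
```

Call:
send_rows(steps=[[-0.03, 0, 0, 0, 0, 0], [0, 0, 0, 0, 0, 0]])

```text
t: 6.15
tool_pos: [555.0, -309.5, 230.6]
tool_rot: [-0.001, 0.769, 0.639, 0.001]
contact_force: [-1.1, 5.0, 7.2]
width: 16.8
grasp_force: 49.0
```

Call:
send_rows(steps=[[-0.03, 0, 0, 0, 0, 0], [0, 0, 0, 0, 0, 0]])

```text
t: 6.4
tool_pos: [554.9, -310.4, 230.6]
tool_rot: [-0.002, 0.769, 0.639, 0.002]
contact_force: [1.0, 9.2, 7.4]
width: 16.7
grasp_force: 49.2
```

Call:
send_rows(steps=[[-0.03, 0, 0, 0, 0, 0], [0, 0, 0, 0, 0, 0]])

```text
t: 6.65
tool_pos: [554.8, -311.0, 230.6]
tool_rot: [-0.003, 0.77, 0.639, 0.003]
contact_force: [2.0, 13.7, 8.8]
width: 16.5
grasp_force: 49.3
```

Call:
send_rows(steps=[[-0.02, 0, 0, 0, 0, 0], [0, 0, 0, 0, 0, 0]])

```text
t: 6.9
tool_pos: [554.8, -311.4, 230.5]
tool_rot: [-0.004, 0.77, 0.638, 0.004]
contact_force: [5.0, 17.1, 9.8]
width: 16.8
grasp_force: 49.4
```

```bash
python3 - <<'E'
from h import *
info(); s,r,G=now(); print((G-O)@CX,(G-O)@CY)
E
```

```text
t 6.9 G [ 554.8 -309.7   75.5] ythA -10.6 zax [ 0.     0.011 -1.   ] w 16.8 gf 49.4 F [ 5.  17.1  9.8] j [-0.69  0.77  1.52  0.01  0.86 -0.51]
-0.4673475172905255 -132.12158912199496
```

```bash
sed -i 's/^O=np.array(\[579.4,-179.9,0\])/O=np.array([579.9,-177.5,0])/' h.py; python3 - <<'E'
from h import *
s,r,G=now(); p=P(); p.r=down(-10.5); p.G=p.G+2.5*CY
p.go([*p.G[:2],230]).go([511.6,2,200]).rot(down(93)).rot(down(93,45)).go([511.6,2,60]).go([511.6,2,22.5])
E
```

```text
GO 3 x [np.float64(0.0), np.float64(0.0), np.float64(-0.686)]
GO 6 x [np.float64(0.658), np.float64(-0.221), np.float64(0.067)]
ROT 11 x [np.float64(0.0), np.float64(0.0), np.float64(0.0), np.float64(0.0), np.float64(0.0), np.float64(-0.328)]
ROT 5 x [np.float64(-0.323), np.float64(-0.0), np.float64(0.025), np.float64(-0.0), np.float64(0.314), np.float64(0.0)]
GO 3 x [np.float64(-0.44), np.float64(0.0), np.float64(0.44)]
GO 1 x [np.float64(-0.354), np.float64(0.0), np.float64(0.354)]
```

Call:
send_rows(steps=[[0.033, 0, 0, 0, 0, 0], [0, 0, 0, 0, 0, 0]])

```text
t: 7.15
tool_pos: [554.9, -310.7, 230.6]
tool_rot: [-0.003, 0.769, 0.639, 0.002]
contact_force: [2.0, 10.9, 8.5]
width: 16.7
grasp_force: 49.1
```

Call:
send_rows(steps=[[0, 0, 0, 0, 0, 0], [0, 0, 0, 0, 0, 0], [0, 0, 0, 0, 0, 0], [0, 0, 0, 0, 0, 0]], jaw=1)

```text
t: 7.65
tool_pos: [554.2, -314.7, 229.7]
tool_rot: [0.0, 0.769, 0.639, -0.0]
contact_force: [-0.0, 0.2, 0.0]
width: 84.9
grasp_force: 0.0
```

Call:
send_rows(steps=[[0, 0, -0.686, 0, 0, 0], [0, 0, -0.686, 0, 0, 0], [0, 0, -0.686, 0, 0, 0], [0.658, -0.221, 0.067, 0, 0, 0], [0.658, -0.221, 0.067, 0, 0, 0], [0.658, -0.221, 0.067, 0, 0, 0], [0.658, -0.221, 0.067, 0, 0, 0], [0.658, -0.221, 0.067, 0, 0, 0], [0.658, -0.221, 0.067, 0, 0, 0]])

```text
t: 8.78
tool_pos: [510.4, -3.6, 354.1]
tool_rot: [0.0, 0.769, 0.639, 0.0]
contact_force: [0.2, 0.6, 0.3]
width: 85.6
grasp_force: 0.0
```

Call:
send_rows(steps=[[0, 0, 0, 0, 0, -0.361], [0, 0, 0, 0, 0, -0.361], [0, 0, 0, 0, 0, -0.361], [0, 0, 0, 0, 0, -0.361], [0, 0, 0, 0, 0, -0.361], [0, 0, 0, 0, 0, -0.361], [0, 0, 0, 0, 0, -0.361], [0, 0, 0, 0, 0, -0.361], [0, 0, 0, 0, 0, -0.361], [0, 0, 0, 0, 0, -0.361]])

```text
t: 10.02
tool_pos: [510.7, -5.2, 354.1]
tool_rot: [0.0, -0.028, 1.0, -0.0]
contact_force: [0.1, 0.4, -0.4]
width: 85.5
grasp_force: 0.0
```

```bash
python3 - <<'E'
from h import *
info(); s,im=snap('wrist','w2'); print(proj('wrist',[449.7,-1.2,15],s),proj('wrist',[544.9,3.8,15],s))
P().rot(down(93,45)).go([511.6,2,60]).go([511.6,2,22.5])
E
```

```text
t 10.0 G [510.8  -5.2 199.1] ythA 93.2 zax [ 0. -0. -1.] w 85.5 gf 0.0 F [ 0.1  0.4 -0.4] j [-0.23  0.45  1.77 -0.    0.92 -1.86]
[288.2 119. ] [287.1 227. ]
ROT 5 x [np.float64(-0.323), np.float64(-0.001), np.float64(0.025), np.float64(-0.001), np.float64(0.314), np.float64(0.003)]
GO 3 x [np.float64(-0.441), np.float64(0.032), np.float64(0.433)]
GO 1 x [np.float64(-0.354), np.float64(0.0), np.float64(0.354)]
```

View pics/w2.png

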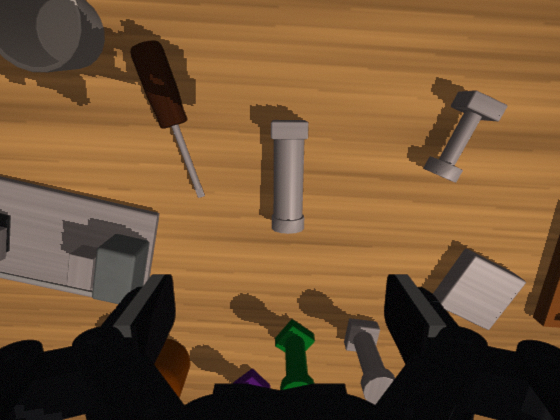

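Call:
send_rows(steps=[[-0.323, 0, 0.025, 0, 0.314, 0], [-0.323, 0, 0.025, 0, 0.314, 0], [-0.323, 0, 0.025, 0, 0.314, 0], [-0.323, 0, 0.025, 0, 0.314, 0], [-0.323, 0, 0.025, 0, 0.314, 0], [-0.441, 0.032, 0.433, 0, 0, 0], [-0.441, 0.032, 0.433, 0, 0, 0], [-0.441, 0.032, 0.433, 0, 0, 0], [0, 0, 0, 0, 0, 0]])

```text
t: 11.2
tool_pos: [619.7, 7.9, 166.2]
tool_rot: [-0.386, -0.023, 0.922, -0.009]
contact_force: [-0.7, 0.0, 1.2]
width: 85.4
grasp_force: 0.0
```

```bash
python3 - <<'E'
from h import *
info(); P().rot(down(93,45)).go([511.6,2,22.5],20)
E
```

```text
t 11.2 G [509.4   2.6  57.4] ythA 92.8 zax [-0.711 -0.035 -0.702] w 85.4 gf 0.0 F [-0.7  0.   1.2] j [-0.14  0.98  1.34 -0.13  1.61 -1.71]
ROT 1 x [np.float64(0.015), np.float64(0.006), np.float64(0.0), np.float64(0.005), np.float64(-0.014), np.float64(-0.005)]
GO 2 x [np.float64(-0.175), np.float64(-0.005), np.float64(0.154)]
```

Call:
send_rows(steps=[[0.01, 0, 0, 0, -0.014, 0], [-0.175, -0.005, 0.154, 0, 0, 0], [-0.175, -0.005, 0.154, 0, 0, 0], [0, 0, 0, 0, 0, 0]])

```text
t: 11.7
tool_pos: [622.6, 7.1, 134.1]
tool_rot: [-0.38, -0.023, 0.925, -0.009]
contact_force: [0.3, 0.4, -0.1]
width: 85.3
grasp_force: 0.0
```

Call:
send_rows(steps=[[0, 0, 0, 0, 0, 0], [0, 0, 0, 0, 0, 0], [0, 0, 0, 0, 0, 0], [0, 0, 0, 0, 0, 0], [0, 0, 0, 0, 0, 0], [0, 0, 0, 0, 0, 0]], jaw=0, squeeze=100)

```text
t: 12.45
tool_pos: [623.5, 7.2, 136.3]
tool_rot: [-0.379, -0.023, 0.925, -0.01]
contact_force: [2.5, 1.6, 5.3]
width: 22.2
grasp_force: 98.1
```

```bash
python3 - <<'E'
from h import *
info(); s,r,G=now();P().go([G[0],G[1],150]).rot(down(93,0))
E
```

```text
t 12.4 G [515.    1.7  25.8] ythA 92.9 zax [-0.7   -0.035 -0.713] w 22.2 gf 98.1 F [2.5 1.6 5.3] j [-0.14  1.02  1.32 -0.13  1.56 -1.71]
GO 3 x [np.float64(0.387), np.float64(-0.0), np.float64(-0.394)]
ROT 5 x [np.float64(0.32), np.float64(0.0), np.float64(0.025), np.float64(0.0), np.float64(-0.311), np.float64(-0.001)]
```

Call:
send_rows(steps=[[0.1, 0, -0.1, 0, 0, 0], [0.3, 0, -0.3, 0, 0, 0], [0.387, 0, -0.394, 0, 0, 0], [0.374, 0, -0.388, 0, 0, 0], [0, 0, 0, 0, 0, 0]])

```text
t: 13.08
tool_pos: [624.1, 7.1, 262.3]
tool_rot: [-0.376, -0.023, 0.926, -0.01]
contact_force: [0.8, 0.7, -3.6]
width: 22.4
grasp_force: 98.5
```

Call:
send_rows(steps=[[0.32, 0, 0.025, 0, -0.311, 0], [0.32, 0, 0.025, 0, -0.311, 0], [0.32, 0, 0.025, 0, -0.311, 0], [0.32, 0, 0.025, 0, -0.311, 0], [0.32, 0, 0.025, 0, -0.311, 0], [0, 0, 0, 0, 0, 0]])

```text
t: 13.82
tool_pos: [511.1, 2.2, 302.7]
tool_rot: [-0.005, -0.025, 1.0, 0.001]
contact_force: [-1.6, -0.7, -4.3]
width: 22.6
grasp_force: 98.4
```

```bash
python3 - <<'E'
from h import *
info(); s,im=snap('wrist','w3')
p=P().rot(down(93,0)).go(cal(10.8,-32,190)).rot(None,n=19,vec=[0,0,np.radians(193.5)]); p.rot(down(-100.5,-45)).go(cal(10.8,-32,90)).go(cal(10.8,-32,77))
E
```

```text
t 13.8 G [509.5   2.5 147.7] ythA 92.8 zax [-0.01   0.002 -1.   ] w 22.6 gf 98.4 F [-1.6 -0.7 -4.3] j [-0.21  0.53  1.81 -0.    0.81 -1.83]
ROT 1 x [np.float64(0.015), np.float64(0.003), np.float64(0.0), np.float64(0.002), np.float64(-0.014), np.float64(-0.005)]
GO 5 x [np.float64(-0.163), np.float64(-0.577), np.float64(-0.112)]
ROT 19 x [np.float64(0.0), np.float64(0.0), np.float64(0.0), np.float64(0.0), np.float64(0.0), np.float64(0.355)]
ROT 5 x [np.float64(0.323), np.float64(0.0), np.float64(0.025), np.float64(0.0), np.float64(-0.314), np.float64(0.0)]
GO 2 x [np.float64(0.471), np.float64(0.0), np.float64(0.471)]
GO 1 x [np.float64(0.123), np.float64(0.0), np.float64(0.123)]
```

View pics/w3.png

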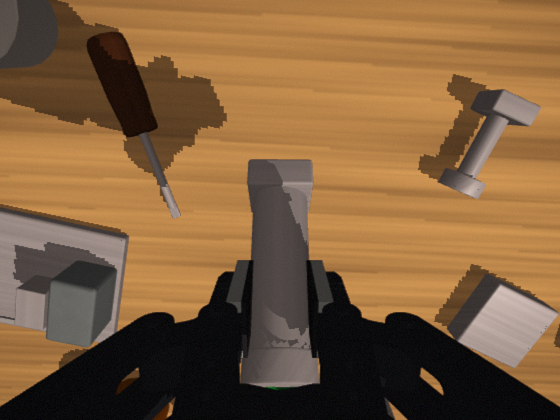

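Call:
send_rows(steps=[[0.015, 0, 0, 0, -0.014, 0], [-0.163, -0.577, -0.112, 0, 0, 0], [-0.163, -0.577, -0.112, 0, 0, 0], [-0.163, -0.577, -0.112, 0, 0, 0], [-0.163, -0.577, -0.112, 0, 0, 0], [-0.163, -0.577, -0.112, 0, 0, 0]])

```text
t: 14.62
tool_pos: [586.7, -213.2, 346.1]
tool_rot: [0.003, -0.025, 1.0, 0.0]
contact_force: [0.8, 0.8, -4.3]
width: 22.6
grasp_force: 98.7
```

Call:
send_rows(steps=[[0, 0, 0, 0, 0, 0.355], [0, 0, 0, 0, 0, 0.355], [0, 0, 0, 0, 0, 0.355], [0, 0, 0, 0, 0, 0.355], [0, 0, 0, 0, 0, 0.355], [0, 0, 0, 0, 0, 0.355], [0, 0, 0, 0, 0, 0.355], [0, 0, 0, 0, 0, 0.355], [0, 0, 0, 0, 0, 0.355], [0, 0, 0, 0, 0, 0.355]])

```text
t: 15.88
tool_pos: [586.3, -211.7, 345.6]
tool_rot: [0.001, 0.761, 0.649, 0.002]
contact_force: [-0.4, 0.6, -4.5]
width: 22.8
grasp_force: 99.1
```

Call:
send_rows(steps=[[0, 0, 0, 0, 0, 0.355], [0, 0, 0, 0, 0, 0.355], [0, 0, 0, 0, 0, 0.355], [0, 0, 0, 0, 0, 0.355], [0, 0, 0, 0, 0, 0.355], [0, 0, 0, 0, 0, 0.355], [0, 0, 0, 0, 0, 0.355], [0, 0, 0, 0, 0, 0.355], [0, 0, 0, 0, 0, 0.355]])

```text
t: 17.0
tool_pos: [586.2, -211.7, 345.6]
tool_rot: [-0.001, 0.996, -0.093, 0.002]
contact_force: [-0.4, 0.2, -4.4]
width: 22.9
grasp_force: 99.1
```

Call:
send_rows(steps=[[0.323, 0, 0.025, 0, -0.314, 0], [0.323, 0, 0.025, 0, -0.314, 0], [0.323, 0, 0.025, 0, -0.314, 0], [0.323, 0, 0.025, 0, -0.314, 0], [0.323, 0, 0.025, 0, -0.314, 0], [0, 0, 0, 0, 0, 0]])

```text
t: 17.75
tool_pos: [694.8, -231.0, 296.6]
tool_rot: [-0.035, 0.921, -0.082, -0.379]
contact_force: [0.2, 0.4, -4.3]
width: 22.9
grasp_force: 99.3
```

```bash
python3 - <<'E'
from h import *
info(); s,im=snap('scene','s1'); q=proj('scene',cal(0,-32,100)).astype(int); print(q)
c=im[q[1]-50:q[1]+70,q[0]-90:q[0]+70]; cv2.imwrite('pics/s1c.png',cv2.resize(c[:,:,::-1],None,fx=5,fy=5,interpolation=cv2.INTER_CUBIC))
p=P().rot(down(-100.5,-45)).go(cal(10.8,-32,90)).go(cal(10.8,-32,77))
E
```

```text
t 17.8 G [ 587.6 -211.2  186.5] ythA -100.3 zax [-0.692  0.128 -0.711] w 22.9 gf 99.3 F [ 0.2  0.4 -4.3] j [-0.44  0.95  0.95 -0.2   2.    1.3 ]
[183 201]
ROT 1 x [np.float64(0.014), np.float64(0.001), np.float64(0.0), np.float64(0.001), np.float64(-0.014), np.float64(0.008)]
GO 2 x [np.float64(0.453), np.float64(0.001), np.float64(0.476)]
GO 1 x [np.float64(0.123), np.float64(0.0), np.float64(0.123)]
```

View pics/s1c.png

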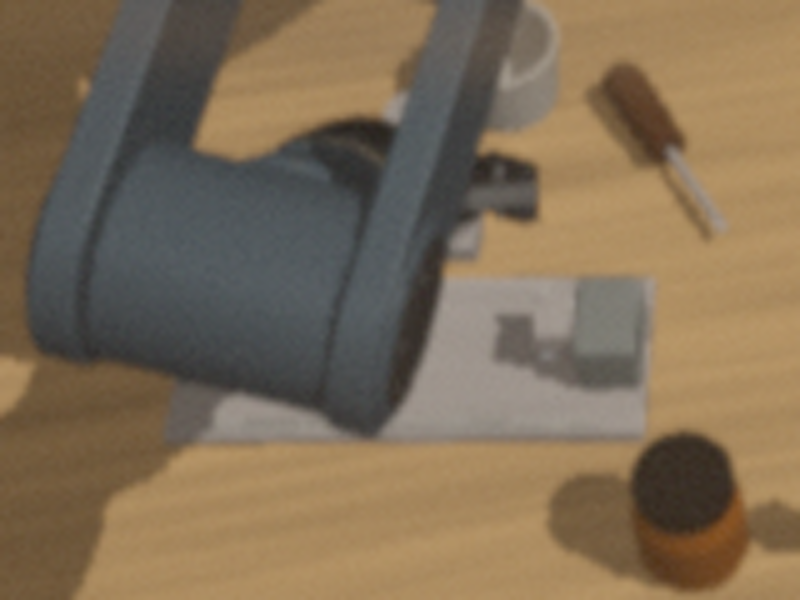

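Call:
send_rows(steps=[[0.014, 0, 0, 0, -0.014, 0.008], [0.3, 0, 0.31, 0, 0, 0], [0.3, 0, 0.31, 0, 0, 0], [0.306, 0, 0.332, 0, 0, 0], [0, 0, 0, 0, 0, 0]])

```text
t: 18.42
tool_pos: [690.4, -230.6, 201.8]
tool_rot: [-0.035, 0.919, -0.085, -0.383]
contact_force: [-0.2, 0.3, -3.9]
width: 22.1
grasp_force: 99.3
```

Call:
send_rows(steps=[[0.06, 0, 0.06, 0, 0, 0], [0.03, 0, 0.03, 0, 0, 0], [0, 0, 0, 0, 0, 0]])

```text
t: 18.8
tool_pos: [691.8, -231.0, 194.5]
tool_rot: [-0.034, 0.92, -0.085, -0.381]
contact_force: [-0.3, -0.2, -4.4]
width: 22.5
grasp_force: 99.3
```

```bash
python3 - <<'E'
from h import *
info(); s,r,G=now(); print((G-O)@CX,(G-O)@CY)
p=P().rot(down(-100.5,-45)).go(cal(10.8,-32,77))
E
```

```text
t 18.8 G [ 584.2 -211.2   84.7] ythA -100.5 zax [-0.695  0.128 -0.708] w 22.5 gf 99.3 F [-0.3 -0.2 -4.4] j [-0.44  1.06  0.99 -0.19  1.86  1.33]
10.353320772519975 -32.34524077167924
ROT 1 x [np.float64(0.003), np.float64(0.002), np.float64(0.0), np.float64(0.002), np.float64(-0.002), np.float64(-0.003)]
GO 1 x [np.float64(0.077), np.float64(-0.005), np.float64(0.069)]
```

Call:
send_rows(steps=[[0.05, 0, 0.045, 0, 0, 0], [0, 0, 0, 0, 0, 0]])

```text
t: 19.05
tool_pos: [691.7, -230.9, 188.0]
tool_rot: [-0.035, 0.92, -0.085, -0.382]
contact_force: [-0.4, 1.1, -4.6]
width: 22.5
grasp_force: 99.3
```

Call:
send_rows(steps=[[0.02, 0, 0.02, 0, 0, 0], [0, 0, 0, 0, 0, 0]])

```text
t: 19.3
tool_pos: [691.8, -230.9, 185.9]
tool_rot: [-0.035, 0.92, -0.085, -0.381]
contact_force: [-0.0, 0.5, -4.7]
width: 22.9
grasp_force: 99.3
```

Call:
send_rows(steps=[[0.015, 0, 0.015, 0, 0, 0], [0, 0, 0, 0, 0, 0]])

```text
t: 19.55
tool_pos: [692.0, -231.0, 185.5]
tool_rot: [-0.034, 0.92, -0.085, -0.381]
contact_force: [0.8, 0.7, 0.5]
width: 22.4
grasp_force: 99.6
```

Call:
send_rows(steps=[[0.015, 0, 0.015, 0, 0, 0], [0, 0, 0, 0, 0, 0]])

```text
t: 19.8
tool_pos: [692.2, -231.0, 185.3]
tool_rot: [-0.034, 0.92, -0.085, -0.382]
contact_force: [1.5, -0.3, 5.4]
width: 22.4
grasp_force: 100.2
```

Call:
send_rows(steps=[[0, 0, 0, 0, 0, 0], [0, 0, 0, 0, 0, 0], [0, 0, 0, 0, 0, 0]], jaw=0.5)

```text
t: 20.18
tool_pos: [691.7, -230.9, 182.7]
tool_rot: [-0.035, 0.92, -0.085, -0.382]
contact_force: [0.5, -0.7, -0.1]
width: 42.9
grasp_force: 0.0
```

```bash
python3 - <<'E'
from h import *
info(); s,r,G=now(); print((G-O)@CX,(G-O)@CY)
p=P(); p.go(G-r.as_matrix()[:,2]*150,50); p.rot(down(-100.5)).rot(down(-10.5)).go(cal(0,-134,150)).go(cal(0,-134,75),40)
E
```

```text
t 20.2 G [ 583.8 -211.    73.2] ythA -100.5 zax [-0.696  0.128 -0.706] w 42.9 gf 0.0 F [ 0.5 -0.7 -0.1] j [-0.44  1.07  0.99 -0.19  1.84  1.33]
9.982077559110921 -32.264200418266824
GO 4 x [np.float64(-0.0), np.float64(-0.0), np.float64(-0.5)]
ROT 5 x [np.float64(-0.324), np.float64(0.0), np.float64(0.026), np.float64(0.0), np.float64(0.315), np.float64(-0.0)]
ROT 9 x [np.float64(0.0), np.float64(0.0), np.float64(0.0), np.float64(0.0), np.float64(-0.0), np.float64(-0.349)]
GO 3 x [np.float64(-0.453), np.float64(-0.516), np.float64(0.13)]
GO 2 x [np.float64(0.0), np.float64(-0.0), np.float64(0.5)]
```

Call:
send_rows(steps=[[0, 0, -0.3, 0, 0, 0], [0, 0, -0.5, 0, 0, 0], [0, 0, -0.6, 0, 0, 0], [-0.324, 0, 0.026, 0, 0.315, 0], [-0.324, 0, 0.026, 0, 0.315, 0], [-0.324, 0, 0.026, 0, 0.315, 0], [-0.324, 0, 0.026, 0, 0.315, 0], [-0.324, 0, 0.026, 0, 0.315, 0]], jaw=0.7)

```text
t: 21.18
tool_pos: [656.1, -224.1, 303.3]
tool_rot: [0.001, 0.996, -0.092, 0.004]
contact_force: [-0.6, 0.3, -1.4]
width: 59.8
grasp_force: 0.0
```

Call:
send_rows(steps=[[0, 0, -0.3, 0, 0, -0.349], [0, 0, -0.3, 0, 0, -0.349], [0, 0, 0, 0, 0, -0.349], [0, 0, 0, 0, 0, -0.349], [0, 0, 0, 0, 0, -0.349], [0, 0, 0, 0, 0, -0.349], [0, 0, 0, 0, 0, -0.349], [0, 0, 0, 0, 0, -0.349], [0, 0, 0, 0, 0, -0.349]])

```text
t: 22.3
tool_pos: [656.6, -224.2, 347.3]
tool_rot: [0.001, 0.767, 0.641, -0.0]
contact_force: [0.0, -0.3, -0.3]
width: 60.2
grasp_force: 0.0
```

```bash
python3 - <<'E'
from h import *
info(); s,im=snap('wrist','w4')
for z in (95+10,10): print(proj('wrist',cal(0,-32,z),s))
p=P().rot(down(-10.5)).go(cal(0,-134,170)).go(cal(0,-134,75),40)
E
```

```text
t 22.3 G [ 656.7 -224.4  192.3] ythA -10.2 zax [ 0.001 -0.001 -1.   ] w 60.2 gf 0.0 F [ 0.  -0.3 -0.3] j [-0.49  0.68  1.3  -0.    1.16 -0.31]
[143.2 226.6]
[182.3 191.2]
ROT 1 x [np.float64(-0.003), np.float64(0.002), np.float64(0.0), np.float64(0.002), np.float64(0.002), np.float64(0.017)]
GO 3 x [np.float64(-0.453), np.float64(-0.374), np.float64(0.099)]
GO 3 x [np.float64(-0.0), np.float64(-0.0), np.float64(0.422)]
```

View pics/w4.png

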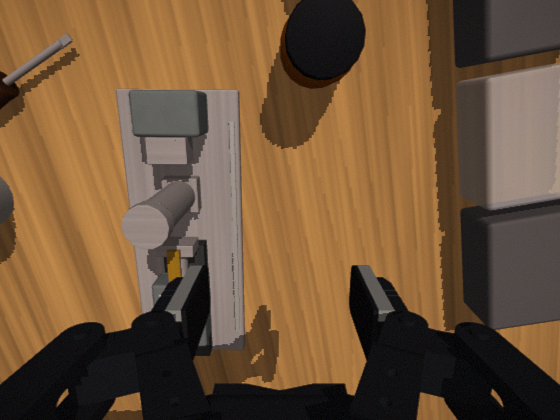

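Call:
send_rows(steps=[[-0.453, -0.374, 0.099, 0, 0, 0.017], [-0.453, -0.374, 0.099, 0, 0, 0], [-0.453, -0.374, 0.099, 0, 0, 0], [0, 0, 0, 0, 0, 0]])

```text
t: 22.85
tool_pos: [552.6, -310.3, 324.5]
tool_rot: [-0.0, 0.774, 0.634, -0.001]
contact_force: [0.9, 0.8, -0.3]
width: 59.8
grasp_force: 0.0
```

```bash
python3 - <<'E'
from h import *
info(); p=P().rot(down(-10.5)).go(cal(0,-134,75),40)
E
```

```text
t 22.9 G [ 552.4 -310.4  169.5] ythA -11.4 zax [-0.001 -0.    -1.   ] w 59.8 gf 0.0 F [ 0.9  0.8 -0.3] j [-0.69  0.63  1.48 -0.    1.03 -0.49]
ROT 1 x [np.float64(-0.001), np.float64(-0.002), np.float64(0.0), np.float64(-0.002), np.float64(0.001), np.float64(-0.031)]
GO 3 x [np.float64(0.007), np.float64(0.012), np.float64(0.42)]
```

Call:
send_rows(steps=[[0.007, 0.012, 0.42, 0, 0, -0.031], [0.007, 0.012, 0.42, 0, 0, 0], [0.007, 0.012, 0.3, 0, 0, 0], [0, 0, 0.12, 0, 0, 0], [0, 0, 0, 0, 0, 0]])

```text
t: 23.48
tool_pos: [558.5, -307.2, 230.5]
tool_rot: [0.001, 0.767, 0.642, 0.0]
contact_force: [-0.5, -0.6, -0.5]
width: 60.2
grasp_force: 0.0
```

Call:
send_rows(steps=[[0, 0, 0, 0, 0, 0], [0, 0, 0, 0, 0, 0], [0, 0, 0, 0, 0, 0], [0, 0, 0, 0, 0, 0], [0, 0, 0, 0, 0, 0]], jaw=0, squeeze=60)

```text
t: 24.1
tool_pos: [556.1, -307.4, 232.0]
tool_rot: [-0.001, 0.767, 0.642, -0.002]
contact_force: [-8.1, 0.9, 6.9]
width: 16.5
grasp_force: 58.4
```

```bash
python3 - <<'E'
from h import *
info(); s,r,G=now(); print((G-O)@CX,(G-O)@CY)
E
```

```text
t 24.1 G [ 555.4 -307.4   77. ] ythA -10.1 zax [-0.004 -0.    -1.   ] w 16.5 gf 58.4 F [-8.1  0.9  6.9] j [-0.68  0.76  1.53 -0.    0.86 -0.5 ]
-0.38808510261050855 -132.17678533247843
```

Call:
send_rows(steps=[[0.05, 0, 0, 0, 0, 0], [0.08, 0, 0, 0, 0, 0], [0.08, 0, 0, 0, 0, 0], [0.05, 0, 0, 0, 0, 0], [0.05, 0, 0, 0, 0, 0], [0.05, 0, 0, 0, 0, 0], [0.05, 0, 0, 0, 0, 0], [0, 0, 0, 0, 0, 0]])

```text
t: 25.1
tool_pos: [561.2, -279.0, 232.0]
tool_rot: [0.0, 0.766, 0.643, -0.003]
contact_force: [-10.0, -6.6, 6.0]
width: 16.0
grasp_force: 58.4
```

```bash
python3 - <<'E'
from h import *
info(); s,r,G=now(); print((G-O)@CX,(G-O)@CY)
E
```

```text
t 25.1 G [ 560.6 -279.7   77. ] ythA -10.0 zax [-0.004 -0.004 -1.   ] w 16.0 gf 58.4 F [-10.   -6.6   6. ] j [-0.64  0.75  1.55 -0.01  0.84 -0.46]
-0.31263605869892397 -103.99014286811033
```

Call:
send_rows(steps=[[0.05, 0, 0, 0, 0, 0], [0.04, 0, 0, 0, 0, 0], [0.04, 0, 0, 0, 0, 0], [0.03, 0, 0, 0, 0, 0], [0, 0, 0, 0, 0, 0]])

```text
t: 25.72
tool_pos: [563.5, -267.0, 232.0]
tool_rot: [0.0, 0.766, 0.642, -0.003]
contact_force: [-9.9, -5.9, 6.4]
width: 16.8
grasp_force: 58.5
```

```bash
python3 - <<'E'
from h import *
info(); s,r,G=now(); print('c',(G-O)@CY+132.2,'Fy',s['contact_force']@CY)
E
```

```text
t 25.7 G [ 562.9 -267.6   77. ] ythA -10.0 zax [-0.004 -0.004 -1.   ] w 16.8 gf 58.5 F [-9.9 -5.9  6.4] j [-0.62  0.75  1.56 -0.01  0.83 -0.44]
c 40.46084711057827 Fy -7.595658216753861
```

Call:
send_rows(steps=[[0.02, 0, 0, 0, 0, 0], [0.02, 0, 0, 0, 0, 0], [0, 0, 0, 0, 0, 0]])

```text
t: 26.1
tool_pos: [563.9, -264.5, 232.0]
tool_rot: [0.001, 0.766, 0.643, -0.003]
contact_force: [-9.2, -7.7, 5.5]
width: 16.3
grasp_force: 58.4
```

```bash
python3 - <<'E'
from h import *
info(); s,r,G=now(); print('c',(G-O)@CY+132.2,'Fy',s['contact_force']@CY)
E
```

```text
t 26.1 G [ 563.3 -265.2   77. ] ythA -10.0 zax [-0.004 -0.005 -1.   ] w 16.3 gf 58.4 F [-9.2 -7.7  5.5] j [-0.62  0.75  1.56 -0.01  0.83 -0.44]
c 42.893629048859054 Fy -9.258324036601227
```

Call:
send_rows(steps=[[0.02, 0, 0, 0, 0, 0], [0.02, 0, 0, 0, 0, 0], [0, 0, 0, 0, 0, 0], [0, 0, 0, 0, 0, 0], [0, 0, 0, 0, 0, 0], [0, 0, 0, 0, 0, 0], [0, 0, 0, 0, 0, 0], [0, 0, 0, 0, 0, 0], [0, 0, 0, 0, 0, 0], [0, 0, 0, 0, 0, 0]])

```text
t: 27.35
tool_pos: [564.4, -262.0, 232.0]
tool_rot: [0.001, 0.766, 0.643, -0.003]
contact_force: [-9.7, -8.6, 5.3]
width: 16.5
grasp_force: 58.4
```

```bash
python3 - <<'E'
from h import *
info(); s,r,G=now(); print('c',(G-O)@CY+132.2,'Fy',s['contact_force']@CY)
s,im=snap('top','t1'); print(proj('top',cal(0,-60,60)))
c=im[215:265,320:430]; cv2.imwrite('pics/t1c.png',cv2.resize(c[:,:,::-1],None,fx=6,fy=6,interpolation=cv2.INTER_CUBIC))
E
```

```text
t 27.4 G [ 563.8 -262.8   77. ] ythA -10.0 zax [-0.004 -0.005 -1.   ] w 16.5 gf 58.4 F [-9.7 -8.6  5.3] j [-0.61  0.75  1.56 -0.01  0.83 -0.43]
c 45.36106969199223 Fy -10.21256738756249
[386.8 231.6]
```

View pics/t1c.png

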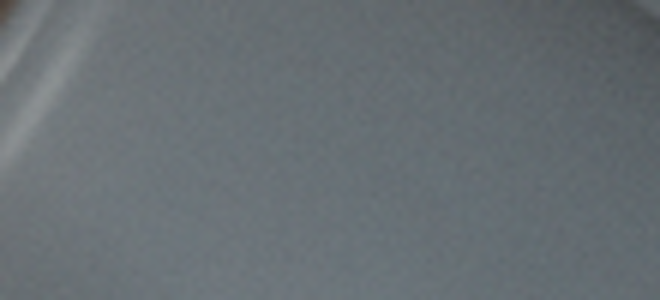

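Call:
send_rows(steps=[[-0.04, 0, 0, 0, 0, 0], [-0.08, 0, 0, 0, 0, 0], [-0.12, 0, 0, 0, 0, 0], [-0.12, 0, 0, 0, 0, 0], [-0.12, 0, 0, 0, 0, 0], [-0.1, 0, 0, 0, 0, 0], [-0.06, 0, 0, 0, 0, 0], [-0.03, 0, 0, 0, 0, 0], [0, 0, 0, 0, 0, 0]])

```text
t: 28.52
tool_pos: [556.1, -307.4, 232.0]
tool_rot: [-0.003, 0.767, 0.642, -0.001]
contact_force: [-5.6, 5.0, 8.6]
width: 16.5
grasp_force: 58.9
```

```bash
python3 - <<'E'
from h import *
info(); s,r,G=now(); print('c',(G-O)@CY+132.2,'Fy',s['contact_force']@CY)
p=P(); p.go([*G[:2],190]).rot(down(-10.5)).go(cal(0,-13,190)).go(cal(0,-13,88))
E
```

```text
t 28.5 G [ 555.4 -306.9   77. ] ythA -10.1 zax [-0.004  0.003 -1.   ] w 16.5 gf 58.9 F [-5.6  5.   8.6] j [-0.68  0.76  1.53 -0.    0.86 -0.5 ]
c 0.527902636435698 Fy 3.8973635236163156
GO 3 x [np.float64(0.001), np.float64(-0.002), np.float64(-0.502)]
ROT 1 x [np.float64(0.005), np.float64(-0.009), np.float64(0.0), np.float64(-0.009), np.float64(-0.005), np.float64(0.013)]
GO 3 x [np.float64(0.527), np.float64(0.002), np.float64(-0.0)]
GO 2 x [np.float64(0.0), np.float64(0.0), np.float64(0.68)]
```

Call:
send_rows(steps=[[0, 0, 0, 0, 0, 0], [0, 0, 0, 0, 0, 0], [0, 0, 0, 0, 0, 0]], jaw=0.7)

```text
t: 28.9
tool_pos: [558.0, -309.4, 230.9]
tool_rot: [0.002, 0.767, 0.642, 0.0]
contact_force: [-0.3, -0.3, 1.0]
width: 59.8
grasp_force: 0.0
```

Call:
send_rows(steps=[[0, 0, -0.502, 0, 0, 0.013], [0, 0, -0.502, 0, 0, 0], [0, 0, -0.502, 0, 0, 0], [0.527, 0, 0, 0, 0, 0], [0.527, 0, 0, 0, 0, 0], [0.527, 0, 0, 0, 0, 0], [0, 0, 0, 0, 0, 0]])

```text
t: 29.78
tool_pos: [579.5, -189.7, 343.5]
tool_rot: [0.001, 0.768, 0.641, 0.0]
contact_force: [0.1, 0.1, 0.4]
width: 59.6
grasp_force: 0.0
```

```bash
python3 - <<'E'
from h import *
info(); s,im=snap('wrist','w5')
for z in (105,10): print(proj('wrist',cal(0,-13,z),s))
P().rot(down(-10.5)).go(cal(0,-13,80),45)
E
```

```text
t 29.8 G [ 579.6 -189.8  188.5] ythA -10.3 zax [ 0.001 -0.001 -1.   ] w 59.6 gf 0.0 F [0.1 0.1 0.4] j [-0.5   0.58  1.53 -0.    1.03 -0.32]
[274.3 230.8]
[275.6 193.9]
ROT 1 x [np.float64(-0.004), np.float64(0.004), np.float64(0.0), np.float64(0.004), np.float64(0.004), np.float64(0.005)]
GO 3 x [np.float64(0.004), np.float64(-0.011), np.float64(0.483)]
```

View pics/w5.png

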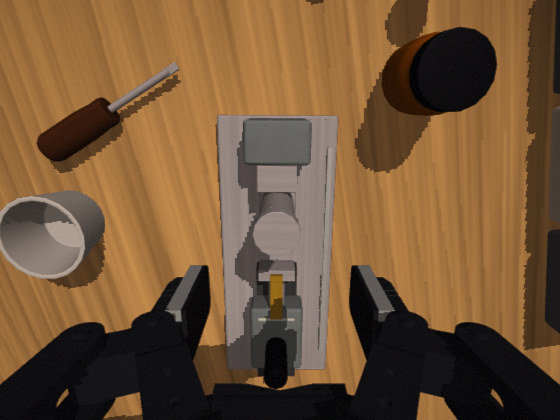

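Call:
send_rows(steps=[[0.004, -0.011, 0.483, 0, 0, 0], [0.004, -0.011, 0.483, 0, 0, 0], [0.004, -0.011, 0.3, 0, 0, 0], [0, 0, 0.183, 0, 0, 0], [0, 0, 0, 0, 0, 0]])

```text
t: 30.45
tool_pos: [576.9, -192.0, 234.0]
tool_rot: [0.001, 0.769, 0.639, -0.0]
contact_force: [0.3, -0.4, 0.4]
width: 59.6
grasp_force: 0.0
```

Call:
send_rows(steps=[[0, 0, 0, 0, 0, 0], [0, 0, 0, 0, 0, 0], [0, 0, 0, 0, 0, 0], [0, 0, 0, 0, 0, 0], [0, 0, 0, 0, 0, 0]], jaw=0, squeeze=100)

```text
t: 31.08
tool_pos: [577.5, -191.4, 236.3]
tool_rot: [0.002, 0.769, 0.639, 0.0]
contact_force: [-2.0, -0.6, 6.2]
width: 27.2
grasp_force: 97.6
```

```bash
python3 - <<'E'
from h import *
info(); s,r,G=now(); z=G[2]; T=np.array([585,318.])
p=P(); p.go(cal(0,-34,z),8).go(cal(0,-34,200)).go([*T,200]).go([*T,z+10]).go([*T,z-2])
E
```

```text
t 31.1 G [ 578.1 -191.9   81.3] ythA -10.5 zax [ 0.004 -0.003 -1.   ] w 27.2 gf 97.6 F [-2.  -0.6  6.2] j [-0.5   0.73  1.6  -0.    0.81 -0.32]
GO 3 x [np.float64(-0.087), np.float64(-0.004), np.float64(0.0)]
GO 3 x [np.float64(-0.001), np.float64(0.002), np.float64(-0.528)]
GO 10 x [np.float64(0.696), np.float64(-0.114), np.float64(-0.002)]
GO 2 x [np.float64(0.002), np.float64(-0.003), np.float64(0.725)]
GO 1 x [np.float64(0.0), np.float64(-0.001), np.float64(0.16)]
```

Call:
send_rows(steps=[[-0.087, 0, 0, 0, 0, 0], [-0.087, 0, 0, 0, 0, 0], [-0.087, 0, 0, 0, 0, 0], [0, 0, -0.1, 0, 0, 0], [0, 0, -0.4, 0, 0, 0], [0, 0, -0.528, 0, 0, 0], [0, 0, -0.528, 0, 0, 0]])

```text
t: 31.95
tool_pos: [572.8, -209.8, 351.5]
tool_rot: [-0.0, 0.769, 0.64, -0.001]
contact_force: [-0.1, -1.0, -4.2]
width: 26.7
grasp_force: 98.5
```

Call:
send_rows(steps=[[0.4, -0.066, 0, 0, 0, 0], [0.696, -0.114, -0.002, 0, 0, 0], [0.696, -0.114, -0.002, 0, 0, 0], [0.696, -0.114, -0.002, 0, 0, 0], [0.696, -0.114, -0.002, 0, 0, 0], [0.696, -0.114, -0.002, 0, 0, 0], [0.696, -0.114, -0.002, 0, 0, 0], [0.696, -0.114, -0.002, 0, 0, 0], [0.696, -0.114, -0.002, 0, 0, 0]])

```text
t: 33.08
tool_pos: [582.1, 245.0, 351.0]
tool_rot: [0.001, 0.769, 0.64, -0.001]
contact_force: [1.8, -0.2, -4.5]
width: 26.8
grasp_force: 98.7
```

Call:
send_rows(steps=[[0.696, -0.114, -0.002, 0, 0, 0], [0.296, -0.048, 0, 0, 0, 0], [0, 0, 0, 0, 0, 0]])

```text
t: 33.45
tool_pos: [583.6, 320.0, 351.0]
tool_rot: [0.001, 0.768, 0.641, -0.001]
contact_force: [0.5, -0.3, -3.5]
width: 26.8
grasp_force: 98.7
```

```bash
python3 - <<'E'
from h import *
info(); s,r,G=now(); z=81.3; T=np.array([585,318.])
p=P(); p.rot(down(-10.5)).go([*T,z+8]).go([*T,z-2])
E
```

```text
t 33.5 G [583.6 319.6 196. ] ythA -10.3 zax [-0.    -0.003 -1.   ] w 26.8 gf 98.7 F [ 0.5 -0.3 -3.5] j [ 0.33  0.64  1.37 -0.    1.13  0.52]
ROT 1 x [np.float64(-0.006), np.float64(0.001), np.float64(0.0), np.float64(0.001), np.float64(0.006), np.float64(0.006)]
GO 2 x [np.float64(-0.009), np.float64(0.011), np.float64(0.711)]
GO 1 x [np.float64(0.0), np.float64(-0.0), np.float64(0.133)]
```

Call:
send_rows(steps=[[-0.009, 0.011, 0.6, 0, 0, 0], [-0.009, 0.011, 0.6, 0, 0, 0], [0, 0, 0.22, 0, 0, 0], [0, 0, 0.05, 0, 0, 0], [0, 0, 0, 0, 0, 0]])

```text
t: 34.08
tool_pos: [586.9, 316.6, 243.3]
tool_rot: [0.002, 0.769, 0.639, 0.001]
contact_force: [0.3, 0.1, -4.2]
width: 26.9
grasp_force: 98.7
```

Call:
send_rows(steps=[[0, 0, 0.03, 0, 0, 0], [0, 0, 0, 0, 0, 0]])

```text
t: 34.33
tool_pos: [586.2, 317.0, 240.7]
tool_rot: [0.001, 0.769, 0.639, 0.001]
contact_force: [-0.6, 0.2, -4.8]
width: 26.6
grasp_force: 98.7
```

Call:
send_rows(steps=[[0, 0, 0.03, 0, 0, 0], [0, 0, 0, 0, 0, 0]])

```text
t: 34.58
tool_pos: [585.8, 316.9, 237.3]
tool_rot: [0.001, 0.769, 0.639, -0.0]
contact_force: [-0.7, 0.3, -4.8]
width: 26.8
grasp_force: 98.7
```

Call:
send_rows(steps=[[0, 0, 0.025, 0, 0, 0], [0, 0, 0, 0, 0, 0]])

```text
t: 34.83
tool_pos: [585.9, 316.8, 235.2]
tool_rot: [0.001, 0.769, 0.639, -0.0]
contact_force: [-0.1, -0.9, -4.3]
width: 26.7
grasp_force: 98.7
```

Call:
send_rows(steps=[[0, 0, 0.02, 0, 0, 0], [0, 0, 0, 0, 0, 0]])

```text
t: 35.08
tool_pos: [586.0, 317.1, 234.7]
tool_rot: [0.001, 0.769, 0.639, 0.0]
contact_force: [-1.8, 1.1, 1.2]
width: 26.6
grasp_force: 98.8
```

Call:
send_rows(steps=[[0, 0, 0.02, 0, 0, 0], [0, 0, 0, 0, 0, 0]])

```text
t: 35.33
tool_pos: [586.2, 317.5, 234.5]
tool_rot: [0.001, 0.769, 0.639, 0.001]
contact_force: [-2.2, 1.1, 7.0]
width: 26.9
grasp_force: 98.6
```

Call:
send_rows(steps=[[0, 0, 0, 0, 0, 0], [0, 0, 0, 0, 0, 0], [0, 0, 0, 0, 0, 0]], jaw=0.6)

```text
t: 35.7
tool_pos: [586.2, 316.7, 232.3]
tool_rot: [0.001, 0.769, 0.639, 0.0]
contact_force: [-0.7, -0.2, -0.7]
width: 51.1
grasp_force: 0.0
```

```bash
python3 - <<'E'
from h import *
info(); s,r,G=now()
p=P(); p.rot(down(-10.5)).go([*G[:2],200]).go([630,87,180])
E
```

```text
t 35.7 G [586.4 316.4  77.3] ythA -10.5 zax [ 0.002 -0.002 -1.   ] w 51.1 gf 0.0 F [-0.7 -0.2 -0.7] j [ 0.33  0.79  1.44 -0.    0.91  0.51]
ROT 1 x [np.float64(-0.003), np.float64(0.004), np.float64(0.0), np.float64(0.004), np.float64(0.003), np.float64(-0.0)]
GO 3 x [np.float64(-0.0), np.float64(0.0), np.float64(-0.545)]
GO 5 x [np.float64(-0.58), np.float64(0.226), np.float64(0.053)]
```

Call:
send_rows(steps=[[0, 0, -0.3, 0, 0, 0], [0, 0, -0.667, 0, 0, 0], [0, 0, -0.667, 0, 0, 0], [-0.58, 0.226, 0.053, 0, 0, 0], [-0.58, 0.226, 0.053, 0, 0, 0], [-0.58, 0.226, 0.053, 0, 0, 0], [-0.58, 0.226, 0.053, 0, 0, 0], [-0.58, 0.226, 0.053, 0, 0, 0], [0, 0, 0, 0, 0, 0]])

```text
t: 36.83
tool_pos: [630.3, 84.1, 335.0]
tool_rot: [0.001, 0.77, 0.637, -0.0]
contact_force: [0.0, 0.6, 0.2]
width: 51.1
grasp_force: 0.0
```

```bash
python3 - <<'E'
from h import *
info(); s,im=snap('wrist','w6'); q=proj('wrist',[658.6,87,82],s); print(q, proj('wrist',[658.6,87,0],s))
h=cv2.cvtColor(im,cv2.COLOR_RGB2HSV); m=((h[:,:,1]<45)&(h[:,:,2]>90)).astype(np.uint8)
n,l,st,c=cv2.connectedComponentsWithStats(m)
for i in range(1,n):
    if st[i,4]>300: print(st[i],c[i].round(0))
E
```

```text
t 36.8 G [630.5  83.7 180. ] ythA -10.8 zax [ 0.001 -0.002 -1.   ] w 51.1 gf 0.0 F [0.  0.6 0.2] j [-0.04  0.62  1.47 -0.    1.05  0.15]
[319.  209.4] [308.8 182.7]
[ 165   13   92  102 6826] [210.  64.]
[  0 140  31  42 590] [  8. 159.]
[  20  152   75   33 1230] [ 60. 165.]
[ 294  165   51   65 2157] [319. 198.]
[181 264  31  54 564] [196. 290.]
[347 264  30  49 522] [362. 288.]
```

View pics/w6.png

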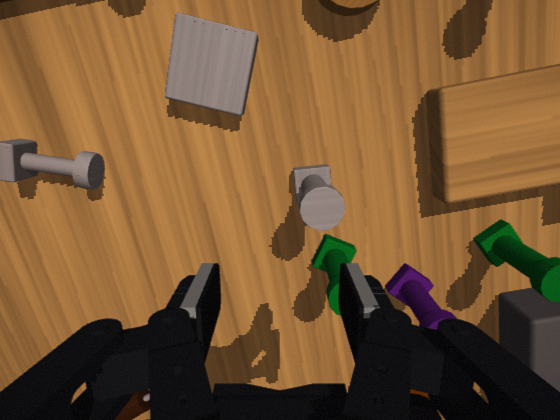

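```bash
python3 - <<'E'
from h import *
p=P(); p.rot(down(-10.5)).go([660,87,68],50).go([660,87,195],50).go(cal(0,-25,195)).go(cal(0,-25,85))
E
```

```text
ROT 1 x [np.float64(-0.002), np.float64(0.002), np.float64(0.0), np.float64(0.002), np.float64(0.002), np.float64(-0.007)]
GO 3 x [np.float64(0.03), np.float64(0.13), np.float64(0.498)]
GO 3 x [np.float64(0.0), np.float64(-0.0), np.float64(-0.564)]
GO 6 x [np.float64(-0.666), np.float64(-0.068), np.float64(-0.0)]
GO 3 x [np.float64(-0.0), np.float64(0.0), np.float64(0.489)]
```

Call:
send_rows(steps=[[0.09, 0.39, 0, 0, 0, -0.007], [0, 0, 0.498, 0, 0, 0], [0, 0, 0.498, 0, 0, 0], [0, 0, 0.3, 0, 0, 0], [0, 0, 0.198, 0, 0, 0], [0, 0, 0, 0, 0, 0]])

```text
t: 37.62
tool_pos: [659.2, 89.8, 222.6]
tool_rot: [0.0, 0.767, 0.641, -0.001]
contact_force: [0.0, -0.4, 0.1]
width: 51.3
grasp_force: 0.0
```

Call:
send_rows(steps=[[0, 0, 0, 0, 0, 0], [0, 0, 0, 0, 0, 0], [0, 0, 0, 0, 0, 0], [0, 0, 0, 0, 0, 0], [0, 0, 0, 0, 0, 0]], jaw=0, squeeze=100)

```text
t: 38.25
tool_pos: [660.1, 88.9, 225.2]
tool_rot: [0.002, 0.768, 0.641, 0.001]
contact_force: [-1.4, 1.3, 6.2]
width: 27.1
grasp_force: 98.0
```

```bash
python3 - <<'E'
from h import *
info()
p=P(); z=p.G[2]; print(z); p.go([*p.G[:2],195],50).rot(down(-10.5)).go(cal(0,-25,195)).go(cal(0,-25,z+17))
E
```

```text
t 38.2 G [660.8  88.7  70.2] ythA -10.3 zax [ 0.004 -0.001 -1.   ] w 27.1 gf 98.0 F [-1.4  1.3  6.2] j [-0.03  0.8   1.45 -0.    0.89  0.15]
70.1668594133215
GO 3 x [np.float64(-0.0), np.float64(0.002), np.float64(-0.555)]
ROT 1 x [np.float64(-0.001), np.float64(0.009), np.float64(0.0), np.float64(0.008), np.float64(0.001), np.float64(0.007)]
GO 6 x [np.float64(-0.67), np.float64(-0.069), np.float64(-0.0)]
GO 2 x [np.float64(-0.0), np.float64(0.0), np.float64(0.719)]
```

Call:
send_rows(steps=[[0, 0, -0.2, 0, 0, 0], [0, 0, -0.5, 0, 0, 0], [0, 0, -0.5, 0, 0, 0], [0, 0, -0.465, 0, 0, 0], [-0.5, -0.051, 0, 0, 0, 0.007], [-0.67, -0.069, 0, 0, 0, 0], [-0.67, -0.069, 0, 0, 0, 0], [-0.67, -0.069, 0, 0, 0, 0], [-0.67, -0.069, 0, 0, 0, 0], [-0.67, -0.069, 0, 0, 0, 0]])

```text
t: 39.5
tool_pos: [576.9, -191.0, 349.0]
tool_rot: [0.001, 0.769, 0.639, -0.0]
contact_force: [1.1, -0.6, -2.0]
width: 26.9
grasp_force: 98.6
```

Call:
send_rows(steps=[[-0.17, -0.018, 0, 0, 0, 0], [0, 0, 0.5, 0, 0, 0], [0, 0, 0.6, 0, 0, 0], [0, 0, 0.338, 0, 0, 0], [0, 0, 0, 0, 0, 0]])

```text
t: 40.12
tool_pos: [573.5, -200.9, 238.9]
tool_rot: [-0.002, 0.769, 0.64, -0.001]
contact_force: [0.6, -0.2, -2.0]
width: 27.1
grasp_force: 98.7
```

```bash
python3 - <<'E'
from h import *
info(); s,r,G=now(); print((G-O)@CX,(G-O)@CY)
p=P(); p.rot(down(-10.5)).go(cal(0,-25,80))
E
```

```text
t 40.1 G [ 573.  -200.6   83.9] ythA -10.5 zax [-0.004  0.002 -1.   ] w 27.1 gf 98.7 F [ 0.6 -0.2 -2. ] j [-0.52  0.73  1.6  -0.    0.82 -0.34]
-2.6006054270378587 -24.021614264534197
ROT 1 x [np.float64(0.002), np.float64(-0.008), np.float64(0.0), np.float64(-0.007), np.float64(-0.002), np.float64(0.001)]
GO 1 x [np.float64(-0.013), np.float64(0.035), np.float64(0.052)]
```

Call:
send_rows(steps=[[-0.013, 0.035, 0.03, 0, 0, 0], [0, 0, 0.015, 0, 0, 0], [0, 0, 0, 0, 0, 0]])

```text
t: 40.5
tool_pos: [577.0, -203.5, 238.6]
tool_rot: [0.002, 0.769, 0.639, 0.0]
contact_force: [-0.3, 0.5, -3.5]
width: 27.2
grasp_force: 98.7
```

Call:
send_rows(steps=[[0, 0, 0.02, 0, 0, 0], [0, 0, 0, 0, 0, 0]])

```text
t: 40.75
tool_pos: [576.6, -203.4, 236.2]
tool_rot: [0.001, 0.769, 0.639, 0.0]
contact_force: [0.4, -1.0, -2.6]
width: 27.0
grasp_force: 98.7
```

Call:
send_rows(steps=[[0, 0, 0.02, 0, 0, 0], [0, 0, 0, 0, 0, 0]])

```text
t: 41.0
tool_pos: [576.8, -203.5, 235.2]
tool_rot: [0.001, 0.769, 0.639, 0.0]
contact_force: [-1.4, 0.5, 3.3]
width: 27.1
grasp_force: 99.1
```

Contact. Release, raise, go to the knob.

Call:
send_rows(steps=[[0, 0, 0, 0, 0, 0], [0, 0, 0, 0, 0, 0], [0, 0, 0, 0, 0, 0]], jaw=0.65)

```text
t: 41.38
tool_pos: [576.8, -203.5, 234.5]
tool_rot: [0.001, 0.769, 0.639, 0.0]
contact_force: [-0.1, -0.6, 0.5]
width: 55.3
grasp_force: 0.0
```

```bash
python3 - <<'E'
from h import *
info(); p=P(); p.rot(down(-10.5)).go([*p.G[:2],170]).go(cal(0,-134,170)).go(cal(0,-134,75))
E
```

```text
t 41.4 G [ 577.1 -203.8   79.5] ythA -10.5 zax [ 0.002 -0.002 -1.   ] w 55.3 gf 0.0 F [-0.1 -0.6  0.5] j [-0.52  0.74  1.59 -0.    0.81 -0.34]
ROT 1 x [np.float64(-0.003), np.float64(0.004), np.float64(0.0), np.float64(0.004), np.float64(0.003), np.float64(-0.0)]
GO 2 x [np.float64(0.0), np.float64(-0.0), np.float64(-0.603)]
GO 2 x [np.float64(-0.718), np.float64(-0.014), np.float64(-0.0)]
GO 2 x [np.float64(-0.0), np.float64(0.0), np.float64(0.633)]
```

Call:
send_rows(steps=[[0, 0, -0.603, 0, 0, 0], [0, 0, -0.603, 0, 0, 0], [-0.48, -0.009, 0, 0, 0, 0], [-0.48, -0.009, 0, 0, 0, 0], [-0.476, -0.009, 0, 0, 0, 0], [0, 0, 0.633, 0, 0, 0], [0, 0, 0.4, 0, 0, 0], [0, 0, 0.233, 0, 0, 0], [0, 0, 0, 0, 0, 0]])

```text
t: 42.5
tool_pos: [554.9, -308.7, 229.0]
tool_rot: [-0.0, 0.769, 0.639, -0.0]
contact_force: [0.1, -0.3, -0.5]
width: 55.7
grasp_force: 0.0
```

Call:
send_rows(steps=[[0, 0, 0, 0, 0, 0], [0, 0, 0, 0, 0, 0], [0, 0, 0, 0, 0, 0], [0, 0, 0, 0, 0, 0], [0, 0, 0, 0, 0, 0]], jaw=0, squeeze=60)

```text
t: 43.12
tool_pos: [554.8, -309.0, 231.9]
tool_rot: [0.001, 0.769, 0.64, -0.0]
contact_force: [-2.9, 0.1, 5.9]
width: 16.7
grasp_force: 58.7
```

```bash
python3 - <<'E'
from h import *
info(); s,r,G=now(); print((G-O)@CX,(G-O)@CY,s['contact_force']@CY)
E
```

```text
t 43.1 G [ 554.9 -309.4   76.9] ythA -10.5 zax [ 0.001 -0.003 -1.   ] w 16.7 gf 58.7 F [-2.9  0.1  5.9] j [-0.68  0.76  1.53 -0.    0.85 -0.5 ]
-0.4569032106215985 -134.28640226427552 -0.41806158197540083
```

Call:
send_rows(steps=[[0.05, 0, 0, 0, 0, 0], [0.09, 0, 0, 0, 0, 0], [0.09, 0, 0, 0, 0, 0], [0.06, 0, 0, 0, 0, 0], [0.05, 0, 0, 0, 0, 0], [0.05, 0, 0, 0, 0, 0], [0.05, 0, 0, 0, 0, 0], [0.05, 0, 0, 0, 0, 0], [0.05, 0, 0, 0, 0, 0], [0, 0, 0, 0, 0, 0]])

```text
t: 44.38
tool_pos: [561.9, -270.7, 232.0]
tool_rot: [0.003, 0.768, 0.64, -0.001]
contact_force: [-4.4, -5.8, 5.6]
width: 16.3
grasp_force: 58.6
```

```bash
python3 - <<'E'
from h import *
info(); s,r,G=now(); print((G-O)@CX,(G-O)@CY,s['contact_force']@CY)
E
```

```text
t 44.4 G [ 562.1 -271.6   77. ] ythA -10.4 zax [ 0.001 -0.006 -1.   ] w 16.3 gf 58.6 F [-4.4 -5.8  5.6] j [-0.63  0.75  1.56 -0.01  0.83 -0.44]
-0.30298081025826096 -95.74926575279775 -6.4599831564624886
```

Call:
send_rows(steps=[[0.05, 0, 0, 0, 0, 0], [0.04, 0, 0, 0, 0, 0], [0.03, 0, 0, 0, 0, 0], [0.03, 0, 0, 0, 0, 0], [0, 0, 0, 0, 0, 0]])

```text
t: 45.0
tool_pos: [563.9, -260.4, 231.9]
tool_rot: [0.003, 0.768, 0.64, -0.002]
contact_force: [-6.9, -7.3, 3.3]
width: 16.1
grasp_force: 58.5
```

```bash
python3 - <<'E'
from h import *
info(); s,r,G=now(); print('c',(G-O)@CY+134.8,s['contact_force']@CY)
E
```

```text
t 45.0 G [ 564.  -261.5   76.9] ythA -10.4 zax [ 0.001 -0.007 -1.   ] w 16.1 gf 58.5 F [-6.9 -7.3  3.3] j [-0.61  0.75  1.57 -0.01  0.82 -0.42]
c 49.31140426729026 -8.422506507064496
```

Call:
send_rows(steps=[[0.02, 0, 0, 0, 0, 0], [0.015, 0, 0, 0, 0, 0], [0, 0, 0, 0, 0, 0], [0, 0, 0, 0, 0, 0], [0, 0, 0, 0, 0, 0], [0, 0, 0, 0, 0, 0], [0, 0, 0, 0, 0, 0], [0, 0, 0, 0, 0, 0], [0, 0, 0, 0, 0, 0], [0, 0, 0, 0, 0, 0]])

```text
t: 46.25
tool_pos: [564.2, -258.3, 231.9]
tool_rot: [0.003, 0.768, 0.64, -0.002]
contact_force: [-5.3, -9.3, 4.3]
width: 16.6
grasp_force: 58.5
```

```bash
python3 - <<'E'
from h import *
info(); s,r,G=now(); print('c',(G-O)@CY+134.8,s['contact_force']@CY)
E
```

```text
t 46.2 G [ 564.3 -259.5   76.9] ythA -10.4 zax [ 0.001 -0.008 -1.   ] w 16.6 gf 58.5 F [-5.3 -9.3  4.3] j [-0.61  0.75  1.57 -0.01  0.82 -0.42]
c 51.323429488425276 -10.163240002643237
```

Call:
send_rows(steps=[[-0.04, 0, 0, 0, 0, 0], [-0.1, 0, 0, 0, 0, 0], [-0.14, 0, 0, 0, 0, 0], [-0.14, 0, 0, 0, 0, 0], [-0.12, 0, 0, 0, 0, 0], [-0.1, 0, 0, 0, 0, 0], [-0.07, 0, 0, 0, 0, 0], [-0.04, 0, 0, 0, 0, 0], [0, 0, 0, 0, 0, 0]])

```text
t: 47.38
tool_pos: [554.7, -309.7, 231.9]
tool_rot: [0.0, 0.769, 0.639, 0.001]
contact_force: [-1.8, 3.1, 6.7]
width: 16.5
grasp_force: 58.9
```

```bash
python3 - <<'E'
from h import *
info(); s,r,G=now(); print('c',(G-O)@CY+134.8,s['contact_force']@CY)
p=P(); p.go([*p.G[:2],190]).rot(down(-10.5)).go(cal(0,-10,190)).go(cal(0,-10,78))
E
```

```text
t 47.4 G [ 554.9 -309.7   76.9] ythA -10.5 zax [ 0.001  0.    -1.   ] w 16.5 gf 58.9 F [-1.8  3.1  6.7] j [-0.69  0.76  1.53  0.    0.85 -0.5 ]
c 0.2503334484684103 2.697222709598166
GO 3 x [np.float64(0.0), np.float64(0.001), np.float64(-0.503)]
ROT 1 x [np.float64(0.001), np.float64(0.003), np.float64(0.0), np.float64(0.003), np.float64(-0.001), np.float64(0.0)]
GO 3 x [np.float64(0.554), np.float64(0.002), np.float64(0.0)]
GO 3 x [np.float64(-0.0), np.float64(-0.0), np.float64(0.498)]
```

Call:
send_rows(steps=[[0, 0, 0, 0, 0, 0], [0, 0, 0, 0, 0, 0], [0, 0, 0, 0, 0, 0]], jaw=0.65)

```text
t: 47.75
tool_pos: [554.9, -311.1, 230.3]
tool_rot: [0.001, 0.769, 0.639, 0.0]
contact_force: [0.0, 0.8, -0.2]
width: 55.5
grasp_force: 0.0
```

Go above stake b, check, descend.

Call:
send_rows(steps=[[0, 0, -0.503, 0, 0, 0], [0, 0, -0.503, 0, 0, 0], [0, 0, -0.503, 0, 0, 0], [0.554, 0.002, 0, 0, 0, 0], [0.554, 0.002, 0, 0, 0, 0], [0.57, 0.002, 0, 0, 0, 0], [0, 0, 0, 0, 0, 0]])

```text
t: 48.62
tool_pos: [578.1, -184.1, 343.1]
tool_rot: [0.0, 0.768, 0.641, 0.0]
contact_force: [-0.2, -1.4, -0.4]
width: 55.7
grasp_force: 0.0
```

```bash
python3 - <<'E'
from h import *
info(); s,im=snap('wrist','w7'); q=proj('wrist',cal(0,-10,92),s); print(q)
g=cv2.cvtColor(im,cv2.COLOR_RGB2GRAY); u,v=q.astype(int); c=g[v-50:v+50,u-50:u+50]
print(cv2.HoughCircles(cv2.GaussianBlur(c,(5,5),1),cv2.HOUGH_GRADIENT,1,20,param1=60,param2=14,minRadius=16,maxRadius=28))
p=P().rot(down(-10.5)).go(cal(0,-10,78))
E
```

```text
t 48.6 G [ 578.2 -184.2  188.1] ythA -10.3 zax [ 0.001 -0.001 -1.   ] w 55.7 gf 0.0 F [-0.2 -1.4 -0.4] j [-0.49  0.58  1.54 -0.    1.02 -0.31]
[278.3 227.5]
[[[55.5 52.5 22.9]]]
ROT 1 x [np.float64(-0.003), np.float64(0.004), np.float64(0.0), np.float64(0.004), np.float64(0.003), np.float64(0.005)]
GO 3 x [np.float64(-0.006), np.float64(-0.0), np.float64(0.49)]
```

Call:
send_rows(steps=[[-0.018, 0.02, 0.49, 0, 0, 0], [0, 0, 0.49, 0, 0, 0], [0, 0, 0.3, 0, 0, 0], [0, 0, 0.19, 0, 0, 0], [0, 0, 0, 0, 0, 0]])

```text
t: 49.3
tool_pos: [579.1, -189.6, 232.1]
tool_rot: [0.0, 0.769, 0.639, -0.0]
contact_force: [-0.3, -0.8, 0.1]
width: 55.5
grasp_force: 0.0
```

Call:
send_rows(steps=[[0, 0, 0, 0, 0, 0], [0, 0, 0, 0, 0, 0], [0, 0, 0, 0, 0, 0], [0, 0, 0, 0, 0, 0], [0, 0, 0, 0, 0, 0]], jaw=0, squeeze=100)

```text
t: 49.92
tool_pos: [579.7, -189.0, 234.4]
tool_rot: [0.002, 0.769, 0.64, 0.0]
contact_force: [-0.1, -0.1, 6.6]
width: 27.1
grasp_force: 97.9
```

```bash
python3 - <<'E'
from h import *
info(); s,r,G=now(); print((G-O)@CX,(G-O)@CY); z=G[2]; T=np.array([503,318.])
p=P(); p.go(G-22*CY,8).go([*p.G[:2],195]).rot(down(-10.5)).go([*T,195]).go([*T,z+4])
E
```

```text
t 49.9 G [ 580.2 -189.5   79.4] ythA -10.5 zax [ 0.003 -0.003 -1.   ] w 27.1 gf 97.9 F [-0.1 -0.1  6.6] j [-0.5   0.73  1.6  -0.    0.8  -0.31]
2.5199982802954946 -11.73686090946952
GO 3 x [np.float64(-0.098), np.float64(-0.0), np.float64(0.0)]
GO 3 x [np.float64(-0.001), np.float64(0.002), np.float64(-0.514)]
ROT 1 x [np.float64(-0.005), np.float64(0.008), np.float64(0.0), np.float64(0.008), np.float64(0.005), np.float64(0.001)]
GO 10 x [np.float64(0.676), np.float64(-0.225), np.float64(0.0)]
GO 3 x [np.float64(-0.0), np.float64(0.0), np.float64(0.496)]
```

Call:
send_rows(steps=[[-0.098, 0, 0, 0, 0, 0], [-0.098, 0, 0, 0, 0, 0], [-0.098, 0, 0, 0, 0, 0], [0, 0, -0.1, 0, 0, 0], [0, 0, -0.4, 0, 0, 0], [0, 0, -0.521, 0, 0, 0], [0, 0, -0.521, 0, 0, 0]])

```text
t: 50.8
tool_pos: [575.2, -209.4, 347.5]
tool_rot: [-0.001, 0.768, 0.64, -0.0]
contact_force: [0.1, -0.6, -1.5]
width: 25.6
grasp_force: 104.1
```

Call:
send_rows(steps=[[0.4, -0.133, 0, 0, 0, 0], [0.676, -0.225, 0, 0, 0, 0], [0.676, -0.225, 0, 0, 0, 0], [0.676, -0.225, 0, 0, 0, 0], [0.676, -0.225, 0, 0, 0, 0], [0.676, -0.225, 0, 0, 0, 0], [0.676, -0.225, 0, 0, 0, 0], [0.676, -0.225, 0, 0, 0, 0], [0.676, -0.225, 0, 0, 0, 0]])

```text
t: 51.92
tool_pos: [511.2, 246.3, 347.5]
tool_rot: [0.001, 0.769, 0.639, -0.0]
contact_force: [1.1, 1.1, -2.1]
width: 25.5
grasp_force: 104.2
```

Call:
send_rows(steps=[[0.676, -0.225, 0, 0, 0, 0], [0.276, -0.092, 0, 0, 0, 0], [0, 0, 0, 0, 0, 0]])

```text
t: 52.3
tool_pos: [500.9, 320.3, 347.2]
tool_rot: [0.001, 0.768, 0.641, -0.0]
contact_force: [0.4, 0.0, -2.5]
width: 25.4
grasp_force: 104.3
```

```bash
python3 - <<'E'
from h import *
info(); T=np.array([503,318.])
p=P(); p.rot(down(-10.5)).go([*T,82])
E
```

```text
t 52.3 G [501.1 319.9 192.2] ythA -10.3 zax [ 0.001 -0.002 -1.   ] w 25.4 gf 104.3 F [ 0.4  0.  -2.5] j [ 0.38  0.56  1.57 -0.    1.02  0.56]
ROT 1 x [np.float64(-0.004), np.float64(0.003), np.float64(0.0), np.float64(0.003), np.float64(0.004), np.float64(0.006)]
GO 3 x [np.float64(-0.007), np.float64(0.01), np.float64(0.49)]
```

```bash
python3 - <<'E'
from h import *
s,im=snap('scene','s2'); s2,w=snap('wrist','w8'); u,v=proj('scene',[503,318,140]).astype(int); print(u,v)
c=im[v-50:v+70,u-50:u+50]; c=cv2.resize(c,(500,600),interpolation=cv2.INTER_CUBIC)
w=cv2.resize(w[120:420,200:350],(300,600)); cv2.imwrite('pics/s2c.png',np.hstack([c,w])[:,:,::-1])
E
```

```text
379 140
```

View pics/s2c.png

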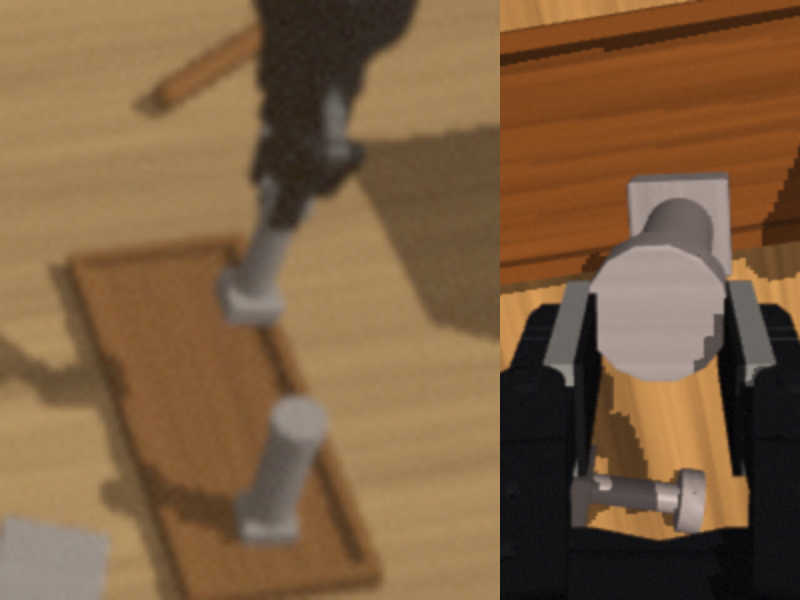

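Call:
send_rows(steps=[[-0.021, 0.03, 0.5, 0, 0, 0], [0, 0, 0.5, 0, 0, 0], [0, 0, 0.2, 0, 0, 0], [0, 0, 0.08, 0, 0, 0], [0, 0, 0, 0, 0, 0]])

```text
t: 53.02
tool_pos: [503.9, 316.3, 253.2]
tool_rot: [0.001, 0.769, 0.639, -0.0]
contact_force: [-2.6, -1.1, 2.2]
width: 25.4
grasp_force: 105.2
```

Call:
send_rows(steps=[[0, 0, 0.04, 0, 0, 0], [0, 0, 0, 0, 0, 0]])

```text
t: 53.28
tool_pos: [504.0, 316.9, 252.7]
tool_rot: [0.001, 0.769, 0.639, 0.001]
contact_force: [-4.9, -2.1, 16.4]
width: 25.4
grasp_force: 107.4
```

Call:
send_rows(steps=[[0, 0, 0.04, 0, 0, 0], [0, 0, 0, 0, 0, 0]])

```text
t: 53.52
tool_pos: [504.2, 317.3, 252.4]
tool_rot: [0.001, 0.769, 0.639, 0.002]
contact_force: [-8.3, -1.8, 31.2]
width: 25.2
grasp_force: 109.3
```

Call:
send_rows(steps=[[0, 0, 0.03, 0, 0, 0], [0, 0, 0, 0, 0, 0]])

```text
t: 53.78
tool_pos: [504.4, 317.7, 252.2]
tool_rot: [0.001, 0.769, 0.639, 0.003]
contact_force: [-11.0, -1.1, 41.4]
width: 25.7
grasp_force: 110.7
```

Call:
send_rows(steps=[[0, 0, 0.03, 0, 0, 0], [0, 0, 0, 0, 0, 0]])

```text
t: 54.02
tool_pos: [504.5, 318.0, 252.0]
tool_rot: [0.001, 0.769, 0.639, 0.004]
contact_force: [-12.3, -2.7, 53.2]
width: 25.4
grasp_force: 112.1
```

Call:
send_rows(steps=[[0, 0, -0.07, 0, 0, 0], [0, 0, -0.06, 0, 0, 0], [0, 0, 0, 0, 0, 0]])

```text
t: 54.4
tool_pos: [504.8, 317.0, 252.8]
tool_rot: [0.002, 0.769, 0.639, 0.002]
contact_force: [-0.8, -0.8, 10.0]
width: 25.1
grasp_force: 105.4
```

Call:
send_rows(steps=[[0, 0, 0, 0, 0, 0], [0, 0, 0, 0, 0, 0], [0, 0, 0, 0, 0, 0]], jaw=0.6)

```text
t: 54.78
tool_pos: [503.8, 316.9, 250.4]
tool_rot: [0.001, 0.769, 0.639, -0.0]
contact_force: [0.5, -0.7, 0.6]
width: 51.2
grasp_force: 0.0
```

Call:
send_rows(steps=[[0, 0, -0.5, 0, 0, 0], [0, 0, -0.6, 0, 0, 0], [0, 0, -0.3, 0, 0, 0], [0, 0, 0, 0, 0, 0]])

```text
t: 55.28
tool_pos: [504.1, 317.4, 357.6]
tool_rot: [0.002, 0.769, 0.639, 0.002]
contact_force: [0.4, 0.4, -0.0]
width: 51.2
grasp_force: 0.0
```

```bash
python3 - <<'E'
from h import *
info(); s,im=snap('wrist','w9'); q=proj('wrist',[504,318,90],s); print(q)
g=cv2.cvtColor(im,cv2.COLOR_RGB2GRAY); u,v=q.astype(int); c=g[v-50:v+50,u-50:u+50]
print(cv2.HoughCircles(cv2.GaussianBlur(c,(5,5),1),cv2.HOUGH_GRADIENT,1,20,param1=60,param2=14,minRadius=14,maxRadius=28))
h=cv2.cvtColor(im,cv2.COLOR_RGB2HSV); m=((h[:,:,1]<45)&(h[:,:,2]>90)).astype(np.uint8)
n,l,st,c=cv2.connectedComponentsWithStats(m)
for i in range(1,n):
    if st[i,4]>250: print(st[i],c[i].round(0))
print('pred c foot/head',proj('wrist',[425,154.3,15],s),proj('wrist',[487,134,15],s), 'b',proj('wrist',[504,318,8],s))
t,im=snap('top','t2'); 
h=cv2.cvtColor(im,cv2.COLOR_RGB2HSV); m=((h[:,:,1]<40)&(h[:,:,2]>110)).astype(np.uint8); m[:185]=0; m[340:]=0
n,l,st,c=cv2.connectedComponentsWithStats(m)
for i in range(1,n):
    if st[i,4]>50: print('top',st[i],c[i].round(1))
print(proj('top',[456,144,15]))
E
```

```text
t 55.3 G [505.  317.3 202.6] ythA -10.5 zax [ 0.006 -0.    -1.   ] w 51.2 gf 0.0 F [ 0.4  0.4 -0. ] j [ 0.37  0.54  1.56 -0.    1.04  0.56]
[275.4 215.1]
[[[66.5 48.5 21.8]]]
[ 354  153   71   62 2098] [395. 185.]
[ 271  173   42   63 2018] [291. 205.]
[ 374  258   62   67 2324] [405. 287.]
[180 264  33  54 646] [196. 289.]
[347 264  32  49 601] [363. 288.]
[276 349  22  30 431] [288. 364.]
pred c foot/head [230.  355.8] [292.4 362.5] b [275.8 188.6]
top [ 332  208  109   58 3740] [382.3 235.5]
top [181 210  33  31 624] [197.5 225.1]
top [ 96 219   9  15  71] [ 99.8 225.7]
top [123 219  14  14 148] [129.7 225.5]
top [  0 220  41  25 473] [ 19.9 231.7]
top [127 254  23  15 212] [136.8 261.1]
top [208 272  20  32 156] [217.6 286.8]
top [351 299  32  32 709] [366.8 315.1]
top [ 41 303  14  17 167] [ 47.3 310.9]
[218.1 286.8]
```

```bash
python3 - <<'E'
from h import *
c=[457.9,143.4]
p=P(); p.go([*c,185]).rot(down(71.9)).rot(down(71.9,35)).go([*c,70]).go([*c,24])
E
```

```text
GO 4 x [np.float64(-0.595), np.float64(-0.043), np.float64(0.051)]
ROT 8 x [np.float64(-0.001), np.float64(-0.0), np.float64(0.0), np.float64(-0.0), np.float64(0.001), np.float64(-0.36)]
ROT 4 x [np.float64(-0.314), np.float64(-0.0), np.float64(0.024), np.float64(-0.0), np.float64(0.305), np.float64(0.0)]
GO 3 x [np.float64(-0.293), np.float64(0.0), np.float64(0.419)]
GO 1 x [np.float64(-0.352), np.float64(0.0), np.float64(0.502)]
```

Call:
send_rows(steps=[[-0.595, -0.043, 0.051, 0, 0, 0], [-0.595, -0.043, 0.051, 0, 0, 0], [-0.595, -0.043, 0.051, 0, 0, 0], [-0.595, -0.043, 0.051, 0, 0, 0]], jaw=0.7)

```text
t: 55.88
tool_pos: [457.4, 142.6, 339.1]
tool_rot: [0.0, 0.769, 0.64, -0.001]
contact_force: [-0.0, -1.4, 0.7]
width: 59.8
grasp_force: 0.0
```

Call:
send_rows(steps=[[0, 0, 0, 0, 0, -0.36], [0, 0, 0, 0, 0, -0.36], [0, 0, 0, 0, 0, -0.36], [0, 0, 0, 0, 0, -0.36], [0, 0, 0, 0, 0, -0.36], [0, 0, 0, 0, 0, -0.36], [0, 0, 0, 0, 0, -0.36], [0, 0, 0, 0, 0, -0.36], [0, 0, 0, 0, 0, 0]])

```text
t: 57.0
tool_pos: [457.9, 143.8, 339.4]
tool_rot: [-0.001, 0.157, 0.988, -0.001]
contact_force: [0.0, -0.0, 0.4]
width: 60.0
grasp_force: 0.0
```

```bash
python3 - <<'E'
from h import *
info(); s,im=snap('wrist','w10')
print('pred foot/head',proj('wrist',[422.7,154.9,15],s),proj('wrist',[489.3,133.1,15],s))
h=cv2.cvtColor(im,cv2.COLOR_RGB2HSV); m=((h[:,:,1]<45)&(h[:,:,2]>80)).astype(np.uint8)
n,l,st,c=cv2.connectedComponentsWithStats(m)
for i in range(1,n):
    if st[i,4]>250: print(st[i],c[i].round(0))
c=[457.9,143.4]
p=P().rot(down(71.9)).rot(down(71.9,35)).go([*c,70]).go([*c,24])
E
```

```text
t 57.0 G [457.6 143.5 184.4] ythA 71.9 zax [-0.002 -0.002 -1.   ] w 60.0 gf 0.0 F [ 0.  -0.   0.4] j [ 0.07  0.44  1.86 -0.    0.85 -1.18]
pred foot/head [279.3 150.6] [279.3 231.6]
[ 262  154   38   69 1290] [281. 180.]
[538 203  22  42 711] [550. 226.]
[266 223  30  15 365] [281. 230.]
[ 28 275  56  49 415] [ 55. 300.]
[342 309  20  39 400] [350. 333.]
[  0 354  35  26 418] [ 12. 363.]
ROT 1 x [np.float64(0.001), np.float64(-0.005), np.float64(0.0), np.float64(-0.004), np.float64(-0.001), np.float64(-0.003)]
ROT 4 x [np.float64(-0.314), np.float64(0.0), np.float64(0.024), np.float64(0.0), np.float64(0.305), np.float64(0.0)]
GO 3 x [np.float64(-0.293), np.float64(-0.001), np.float64(0.417)]
GO 1 x [np.float64(-0.352), np.float64(0.0), np.float64(0.502)]
```

Call:
send_rows(steps=[[-0.327, 0, 0.024, 0, 0.305, 0], [-0.314, 0, 0.024, 0, 0.305, 0], [-0.314, 0, 0.024, 0, 0.305, 0], [-0.314, 0, 0.024, 0, 0.305, 0], [-0.293, 0, 0.417, 0, 0, 0], [-0.293, 0, 0.417, 0, 0, 0], [-0.293, 0, 0.417, 0, 0, 0], [0, 0, 0, 0, 0, 0]])

```text
t: 58.05
tool_pos: [543.0, 115.7, 195.5]
tool_rot: [-0.299, 0.151, 0.941, 0.045]
contact_force: [0.4, -0.2, 1.0]
width: 59.5
grasp_force: 0.0
```

```bash
python3 - <<'E'
from h import *
info(); c=[458.9,143.1]; p=P().rot(down(71.9,35)).go([*c,24],25)
E
```

```text
t 58.0 G [457.8 143.   68.9] ythA 71.9 zax [-0.549  0.176 -0.817] w 59.5 gf 0.0 F [ 0.4 -0.2  1. ] j [-0.03  0.84  1.59  0.17  1.31 -1.37]
ROT 1 x [np.float64(0.008), np.float64(-0.008), np.float64(0.0), np.float64(-0.007), np.float64(-0.008), np.float64(-0.005)]
GO 2 x [np.float64(-0.177), np.float64(0.003), np.float64(0.241)]
```

Call:
send_rows(steps=[[-0.17, 0.003, 0.241, 0, 0, 0], [-0.177, 0.003, 0.241, 0, 0, 0], [0, 0, 0, 0, 0, 0]])

```text
t: 58.42
tool_pos: [544.6, 116.0, 152.5]
tool_rot: [-0.297, 0.15, 0.942, 0.046]
contact_force: [0.5, 0.3, 0.6]
width: 59.6
grasp_force: 0.0
```

Call:
send_rows(steps=[[0, 0, 0, 0, 0, 0], [0, 0, 0, 0, 0, 0], [0, 0, 0, 0, 0, 0], [0, 0, 0, 0, 0, 0], [0, 0, 0, 0, 0, 0], [0, 0, 0, 0, 0, 0]], jaw=0, squeeze=100)

```text
t: 59.18
tool_pos: [545.5, 115.9, 154.8]
tool_rot: [-0.295, 0.149, 0.943, 0.047]
contact_force: [1.6, -0.9, 6.5]
width: 10.0
grasp_force: 98.1
```

```bash
python3 - <<'E'
from h import *
info(); p=P(); G=p.G; a=np.array([.950,-.311]); print('d from foot',(G[:2]-[422.7,154.9])@a-1,'h',G[2]-15)
p.go([*G[:2],150]).rot(down(71.9)).go(cal(10,-32,190)).rot(None,n=17,vec=[0,0,np.radians(172.4)]).rot(down(-100.5,-55))
E
```

```text
t 59.2 G [461.4 143.2  27.5] ythA 72.0 zax [-0.543  0.176 -0.821] w 10.0 gf 98.1 F [ 1.6 -0.9  6.5] j [-0.03  0.91  1.58  0.17  1.24 -1.39]
d from foot 39.41618757366459 h 12.537203916413617
GO 3 x [np.float64(0.31), np.float64(-0.0), np.float64(-0.447)]
ROT 4 x [np.float64(0.312), np.float64(-0.0), np.float64(0.024), np.float64(-0.0), np.float64(-0.304), np.float64(0.001)]
GO 7 x [np.float64(-0.431), np.float64(-0.568), np.float64(-0.076)]
ROT 17 x [np.float64(0.0), np.float64(0.0), np.float64(0.0), np.float64(0.0), np.float64(0.0), np.float64(0.354)]
ROT 6 x [np.float64(0.329), np.float64(-0.0), np.float64(0.026), np.float64(-0.0), np.float64(-0.32), np.float64(-0.0)]
```

Call:
send_rows(steps=[[0.1, 0, -0.144, 0, 0, 0], [0.28, 0, -0.404, 0, 0, 0], [0.31, 0, -0.447, 0, 0, 0], [0.24, 0, -0.346, 0, 0, 0], [0.312, 0, 0.024, 0, -0.304, 0], [0.312, 0, 0.024, 0, -0.304, 0], [0.312, 0, 0.024, 0, -0.304, 0], [0.312, 0, 0.024, 0, -0.304, 0], [0, 0, 0, 0, 0, 0]])

```text
t: 60.3
tool_pos: [458.3, 144.0, 304.3]
tool_rot: [-0.003, 0.155, 0.988, -0.001]
contact_force: [-0.9, -0.5, -1.9]
width: 9.7
grasp_force: 98.1
```

Call:
send_rows(steps=[[-0.431, -0.568, -0.076, 0, 0, 0], [-0.431, -0.568, -0.076, 0, 0, 0], [-0.431, -0.568, -0.076, 0, 0, 0], [-0.431, -0.568, -0.076, 0, 0, 0], [-0.431, -0.568, -0.076, 0, 0, 0], [-0.431, -0.568, -0.076, 0, 0, 0], [-0.431, -0.568, -0.076, 0, 0, 0]])

```text
t: 61.18
tool_pos: [585.3, -213.0, 344.0]
tool_rot: [-0.001, 0.157, 0.988, 0.0]
contact_force: [0.6, 1.0, -2.3]
width: 9.4
grasp_force: 98.3
```

Call:
send_rows(steps=[[0, 0, 0, 0, 0, 0.354], [0, 0, 0, 0, 0, 0.354], [0, 0, 0, 0, 0, 0.354], [0, 0, 0, 0, 0, 0.354], [0, 0, 0, 0, 0, 0.354], [0, 0, 0, 0, 0, 0.354], [0, 0, 0, 0, 0, 0.354], [0, 0, 0, 0, 0, 0.354], [0, 0, 0, 0, 0, 0.354]])

```text
t: 62.3
tool_pos: [584.9, -211.2, 343.6]
tool_rot: [-0.001, 0.817, 0.576, -0.001]
contact_force: [-0.4, 0.6, -2.5]
width: 9.9
grasp_force: 98.3
```

Call:
send_rows(steps=[[0, 0, 0, 0, 0, 0.354], [0, 0, 0, 0, 0, 0.354], [0, 0, 0, 0, 0, 0.354], [0, 0, 0, 0, 0, 0.354], [0, 0, 0, 0, 0, 0.354], [0, 0, 0, 0, 0, 0.354], [0, 0, 0, 0, 0, 0.354], [0, 0, 0, 0, 0, 0.354]])

```text
t: 63.3
tool_pos: [584.9, -211.2, 343.6]
tool_rot: [-0.001, 0.996, -0.094, -0.001]
contact_force: [0.2, -0.1, -2.3]
width: 9.5
grasp_force: 98.3
```

Call:
send_rows(steps=[[0.329, 0, 0.026, 0, -0.32, 0], [0.329, 0, 0.026, 0, -0.32, 0], [0.329, 0, 0.026, 0, -0.32, 0], [0.329, 0, 0.026, 0, -0.32, 0], [0.329, 0, 0.026, 0, -0.32, 0], [0.329, 0, 0.026, 0, -0.32, 0], [0, 0, 0, 0, 0, 0]])

```text
t: 64.18
tool_pos: [709.8, -233.8, 272.4]
tool_rot: [-0.043, 0.882, -0.08, -0.462]
contact_force: [1.2, 0.4, -1.9]
width: 9.6
grasp_force: 98.4
```

```bash
python3 - <<'E'
from h import *
info(); p=P(); p.rot(down(-100.5,-55)).go(cal(12.5,-32,90)).go(cal(12.5,-32,58))
E
```

```text
t 64.2 G [ 584.5 -210.5  184.1] ythA -100.4 zax [-0.808  0.15  -0.569] w 9.6 gf 98.4 F [ 1.2  0.4 -1.9] j [-0.43  1.03  0.86 -0.25  2.18  1.28]
ROT 1 x [np.float64(-0.011), np.float64(-0.001), np.float64(0.0), np.float64(-0.001), np.float64(0.01), np.float64(0.005)]
GO 2 x [np.float64(0.521), np.float64(0.003), np.float64(0.35)]
GO 1 x [np.float64(0.35), np.float64(0.0), np.float64(0.245)]
```

Call:
send_rows(steps=[[0.351, 0.002, 0.233, 0, 0, 0], [0.351, 0.002, 0.233, 0, 0, 0], [0.34, 0.002, 0.233, 0, 0, 0], [0, 0, 0, 0, 0, 0]])

```text
t: 64.68
tool_pos: [709.7, -233.6, 180.1]
tool_rot: [-0.043, 0.882, -0.08, -0.463]
contact_force: [-0.5, -1.4, -1.9]
width: 9.9
grasp_force: 98.4
```

```bash
python3 - <<'E'
from h import *
info(); p=P(); print((p.G-O)@CX,(p.G-O)@CY); p.rot(down(-100.5,-55)).go(cal(12.5,-32,57)); p.go(cal(12.5,-32,54))
E
```

```text
t 64.7 G [ 584.3 -210.5   92. ] ythA -100.4 zax [-0.809  0.149 -0.568] w 9.9 gf 98.4 F [-0.5 -1.4 -1.9] j [-0.43  1.14  0.87 -0.23  2.07  1.31]
10.342610297971424 -31.618048816544363
ROT 1 x [np.float64(-0.013), np.float64(0.001), np.float64(0.0), np.float64(0.001), np.float64(0.013), np.float64(0.003)]
GO 1 x [np.float64(0.399), np.float64(0.005), np.float64(0.244)]
GO 1 x [np.float64(0.033), np.float64(0.0), np.float64(0.023)]
```

Call:
send_rows(steps=[[0.19, 0.005, 0.122, 0, 0.013, 0], [0.19, 0, 0.122, 0, 0, 0], [0.033, 0, 0.023, 0, 0, 0], [0, 0, 0, 0, 0, 0]])

```text
t: 65.18
tool_pos: [712.3, -234.6, 147.0]
tool_rot: [-0.041, 0.885, -0.081, -0.457]
contact_force: [0.5, -0.9, -2.2]
width: 9.8
grasp_force: 98.4
```

Call:
send_rows(steps=[[0.025, 0, 0.018, 0, 0, 0], [0, 0, 0, 0, 0, 0]])

```text
t: 65.42
tool_pos: [712.4, -234.7, 145.3]
tool_rot: [-0.041, 0.885, -0.081, -0.457]
contact_force: [0.2, 1.2, -2.2]
width: 9.3
grasp_force: 98.4
```

Call:
send_rows(steps=[[0.02, 0, 0.014, 0, 0, 0], [0, 0, 0, 0, 0, 0]])

```text
t: 65.68
tool_pos: [712.3, -234.6, 143.0]
tool_rot: [-0.041, 0.885, -0.081, -0.457]
contact_force: [0.2, -0.1, -2.3]
width: 9.5
grasp_force: 98.4
```

Call:
send_rows(steps=[[0.016, 0, 0.011, 0, 0, 0], [0, 0, 0, 0, 0, 0]])

```text
t: 65.92
tool_pos: [712.3, -234.6, 141.4]
tool_rot: [-0.041, 0.885, -0.081, -0.457]
contact_force: [0.8, -0.5, -1.5]
width: 9.9
grasp_force: 98.4
```

```bash
python3 - <<'E'
from h import *
info(); p=P(); print((p.G-O)@CX,(p.G-O)@CY)
E
```

```text
t 65.9 G [ 587.9 -211.9   51.8] ythA -100.4 zax [-0.802  0.147 -0.578] w 9.9 gf 98.4 F [ 0.8 -0.5 -1.5] j [-0.43  1.19  0.85 -0.23  2.03  1.32]
14.16176067062509 -32.343492132542636
```

Call:
send_rows(steps=[[0.016, 0, 0.011, 0, 0, 0], [0, 0, 0, 0, 0, 0]])

```text
t: 66.18
tool_pos: [712.5, -234.7, 141.0]
tool_rot: [-0.041, 0.885, -0.081, -0.457]
contact_force: [0.4, -0.1, 1.5]
width: 9.8
grasp_force: 98.7
```

Call:
send_rows(steps=[[0.016, 0, 0.011, 0, 0, 0], [0, 0, 0, 0, 0, 0]])

```text
t: 66.42
tool_pos: [712.7, -234.7, 140.8]
tool_rot: [-0.041, 0.884, -0.081, -0.458]
contact_force: [1.4, 0.3, 6.3]
width: 10.1
grasp_force: 99.1
```

Call:
send_rows(steps=[[0.012, 0, 0.009, 0, 0, 0], [0, 0, 0, 0, 0, 0]])

```text
t: 66.68
tool_pos: [712.8, -234.8, 140.6]
tool_rot: [-0.041, 0.884, -0.081, -0.458]
contact_force: [1.8, -0.2, 8.3]
width: 9.8
grasp_force: 99.3
```

Call:
send_rows(steps=[[0, 0, 0, 0, 0, 0], [0, 0, 0, 0, 0, 0], [0, 0, 0, 0, 0, 0]], jaw=0.3)

```text
t: 67.05
tool_pos: [712.2, -234.6, 137.0]
tool_rot: [-0.041, 0.885, -0.081, -0.457]
contact_force: [0.0, 0.7, -0.1]
width: 25.6
grasp_force: 0.0
```

Call:
send_rows(steps=[[0, 0, -0.2, 0, 0, 0], [0, 0, -0.35, 0, 0, 0], [0, 0, -0.38, 0, 0, 0], [0, 0, 0, 0, 0, 0]])

```text
t: 67.55
tool_pos: [769.4, -245.1, 179.2]
tool_rot: [-0.04, 0.886, -0.081, -0.455]
contact_force: [-0.1, -0.3, -0.7]
width: 25.8
grasp_force: 0.0
```

```bash
python3 - <<'E'
from h import *
info(); p=P(); print((p.G-O)@CX,(p.G-O)@CY); p.go(p.G+[0,0,100]).rot(down(-100.5)).rot(down(-10.5)).go(cal(0,-134,190)).go(cal(0,-134,75))
E
```

```text
t 67.5 G [ 645.4 -222.5   88.9] ythA -100.4 zax [-0.8    0.145 -0.582] w 25.8 gf 0.0 F [-0.1 -0.3 -0.7] j [-0.42  1.23  0.62 -0.24  2.21  1.29]
72.66188676298482 -32.31851161190021
GO 2 x [np.float64(-0.542), np.float64(0.001), np.float64(-0.388)]
ROT 6 x [np.float64(-0.326), np.float64(0.001), np.float64(0.026), np.float64(0.001), np.float64(0.316), np.float64(0.0)]
ROT 9 x [np.float64(0.0), np.float64(-0.0), np.float64(0.0), np.float64(-0.0), np.float64(-0.0), np.float64(-0.349)]
GO 3 x [np.float64(-0.452), np.float64(-0.323), np.float64(-0.005)]
GO 3 x [np.float64(-0.0), np.float64(-0.0), np.float64(0.511)]
```

Call:
send_rows(steps=[[-0.542, 0, -0.388, 0, 0, 0], [-0.542, 0, -0.388, 0, 0, 0], [-0.326, 0, 0.026, 0, 0.316, 0], [-0.326, 0, 0.026, 0, 0.316, 0], [-0.326, 0, 0.026, 0, 0.316, 0], [-0.326, 0, 0.026, 0, 0.316, 0], [-0.326, 0, 0.026, 0, 0.316, 0], [-0.326, 0, 0.026, 0, 0.316, 0]], jaw=0.65)

```text
t: 68.55
tool_pos: [643.0, -221.4, 343.0]
tool_rot: [0.0, 0.996, -0.091, -0.001]
contact_force: [0.2, -0.5, -0.3]
width: 55.1
grasp_force: 0.0
```

Call:
send_rows(steps=[[0, 0, 0, 0, 0, -0.349], [0, 0, 0, 0, 0, -0.349], [0, 0, 0, 0, 0, -0.349], [0, 0, 0, 0, 0, -0.349], [0, 0, 0, 0, 0, -0.349], [0, 0, 0, 0, 0, -0.349], [0, 0, 0, 0, 0, -0.349], [0, 0, 0, 0, 0, -0.349], [0, 0, 0, 0, 0, -0.349], [0, 0, 0, 0, 0, 0]])

```text
t: 69.8
tool_pos: [643.8, -221.6, 342.2]
tool_rot: [-0.003, 0.769, 0.639, -0.003]
contact_force: [-0.1, 0.3, -0.2]
width: 55.3
grasp_force: 0.0
```

```bash
python3 - <<'E'
from h import *
info(); s,im=snap('wrist','w11'); q=proj('wrist',cal(0,-32,80),s); print(q,proj('wrist',cal(0,-32,17),s))
g=cv2.cvtColor(im,cv2.COLOR_RGB2GRAY); u,v=q.astype(int); c=g[v-50:v+50,u-50:u+50]
print(cv2.HoughCircles(cv2.GaussianBlur(c,(5,5),1),cv2.HOUGH_GRADIENT,1,20,param1=60,param2=14,minRadius=14,maxRadius=26))
p=P().rot(down(-10.5)).go(cal(0,-134,185)).go(cal(0,-134,75))
E
```

```text
t 69.8 G [ 642.6 -221.4  187.2] ythA -10.6 zax [-0.008  0.001 -1.   ] w 55.3 gf 0.0 F [-0.1  0.3 -0.2] j [-0.49  0.67  1.34 -0.    1.14 -0.31]
[176.9 218.1] [197.8 195.5]
[[[57.5 46.5 24.1]]]
ROT 1 x [np.float64(-0.001), np.float64(-0.016), np.float64(0.0), np.float64(-0.016), np.float64(0.001), np.float64(-0.004)]
GO 3 x [np.float64(-0.454), np.float64(-0.311), np.float64(0.011)]
GO 2 x [np.float64(-0.0), np.float64(-0.0), np.float64(0.733)]
```

Call:
send_rows(steps=[[-0.454, -0.311, 0.011, 0, -0.016, 0], [-0.454, -0.311, 0.011, 0, 0, 0], [-0.454, -0.311, 0.011, 0, 0, 0], [0, 0, 0, 0, 0, 0]])

```text
t: 70.35
tool_pos: [555.5, -311.8, 341.6]
tool_rot: [0.0, 0.77, 0.637, -0.006]
contact_force: [0.9, 1.0, -0.0]
width: 55.7
grasp_force: 0.0
```

```bash
python3 - <<'E'
from h import *
info(); p=P().rot(down(-10.5)).go(cal(0,-134,75))
E
```

```text
t 70.3 G [ 554.1 -312.9  186.6] ythA -10.8 zax [-0.009 -0.007 -1.   ] w 55.7 gf 0.0 F [ 0.9  1.  -0. ] j [-0.68  0.62  1.46 -0.01  1.07 -0.49]
ROT 1 x [np.float64(-0.018), np.float64(-0.015), np.float64(0.0), np.float64(-0.014), np.float64(0.018), np.float64(-0.01)]
GO 3 x [np.float64(0.017), np.float64(0.003), np.float64(0.496)]
```

Call:
send_rows(steps=[[-0.018, -0.015, 0, -0.014, 0.018, -0.01], [0.025, 0.005, 0.496, 0, 0, 0], [0.025, 0.005, 0.496, 0, 0, 0], [0, 0, 0.3, 0, 0, 0], [0, 0, 0.196, 0, 0, 0], [0, 0, 0, 0, 0, 0]])

```text
t: 71.1
tool_pos: [558.0, -306.7, 229.3]
tool_rot: [-0.0, 0.767, 0.642, 0.0]
contact_force: [-0.8, 0.8, 0.3]
width: 55.4
grasp_force: 0.0
```

Call:
send_rows(steps=[[0, 0, 0, 0, 0, 0], [0, 0, 0, 0, 0, 0], [0, 0, 0, 0, 0, 0], [0, 0, 0, 0, 0, 0], [0, 0, 0, 0, 0, 0]], jaw=0, squeeze=60)

```text
t: 71.72
tool_pos: [556.0, -307.3, 231.8]
tool_rot: [-0.002, 0.766, 0.642, -0.001]
contact_force: [-6.5, 0.3, 7.1]
width: 16.4
grasp_force: 58.4
```

```bash
python3 - <<'E'
from h import *
info(); s,r,G=now(); print((G-O)@CX,(G-O)@CY,s['contact_force']@CY)
E
```

```text
t 71.7 G [ 555.4 -307.1   76.8] ythA -10.1 zax [-0.004  0.001 -1.   ] w 16.4 gf 58.4 F [-6.5  0.3  7.1] j [-0.68  0.76  1.53 -0.    0.86 -0.5 ]
-0.4079673168365084 -131.94656766707502 -0.925429540133989
```

Call:
send_rows(steps=[[0.05, 0, 0, 0, 0, 0], [0.09, 0, 0, 0, 0, 0], [0.09, 0, 0, 0, 0, 0], [0.06, 0, 0, 0, 0, 0], [0.06, 0, 0, 0, 0, 0], [0.06, 0, 0, 0, 0, 0], [0.06, 0, 0, 0, 0, 0], [0.06, 0, 0, 0, 0, 0], [0.06, 0, 0, 0, 0, 0], [0, 0, 0, 0, 0, 0]])

```text
t: 72.97
tool_pos: [563.8, -265.0, 231.8]
tool_rot: [-0.0, 0.766, 0.642, -0.002]
contact_force: [-8.1, -4.4, 5.0]
width: 16.9
grasp_force: 58.5
```

```bash
python3 - <<'E'
from h import *
info(); s,r,G=now(); print((G-O)@CX,(G-O)@CY,s['contact_force']@CY)
E
```

```text
t 73.0 G [ 563.3 -265.3   76.8] ythA -10.0 zax [-0.003 -0.002 -1.   ] w 16.9 gf 58.5 F [-8.1 -4.4  5. ] j [-0.62  0.75  1.56 -0.    0.83 -0.44]
-0.3011887130601594 -89.31663369596362 -5.774371620209498
```

Call:
send_rows(steps=[[0.05, 0, 0, 0, 0, 0], [0.05, 0, 0, 0, 0, 0], [0.04, 0, 0, 0, 0, 0], [0.03, 0, 0, 0, 0, 0], [0, 0, 0, 0, 0, 0]])

```text
t: 73.6
tool_pos: [566.0, -253.2, 231.8]
tool_rot: [0.0, 0.766, 0.643, -0.002]
contact_force: [-9.0, -6.9, 3.4]
width: 16.5
grasp_force: 58.4
```

```bash
python3 - <<'E'
from h import *
info(); s,r,G=now(); print('c',(G-O)@CY+132.25,s['contact_force']@CY)
E
```

```text
t 73.6 G [ 565.5 -253.7   76.8] ythA -10.0 zax [-0.003 -0.003 -1.   ] w 16.5 gf 58.4 F [-9.  -6.9  3.4] j [-0.6   0.75  1.57 -0.01  0.82 -0.42]
c 54.660669162041444 -8.444506820247378
```

Call:
send_rows(steps=[[0.02, 0, 0, 0, 0, 0], [0.02, 0, 0, 0, 0, 0], [0, 0, 0, 0, 0, 0], [0, 0, 0, 0, 0, 0], [0, 0, 0, 0, 0, 0], [0, 0, 0, 0, 0, 0], [0, 0, 0, 0, 0, 0], [0, 0, 0, 0, 0, 0], [0, 0, 0, 0, 0, 0], [0, 0, 0, 0, 0, 0]])

```text
t: 74.85
tool_pos: [566.4, -250.8, 231.7]
tool_rot: [0.001, 0.766, 0.643, -0.003]
contact_force: [-9.7, -9.2, 4.5]
width: 16.4
grasp_force: 58.4
```

```bash
python3 - <<'E'
from h import *
info(); s,r,G=now(); print('c',(G-O)@CY+132.25,s['contact_force']@CY)
E
```

```text
t 74.8 G [ 565.9 -251.4   76.7] ythA -10.0 zax [-0.003 -0.004 -1.   ] w 16.4 gf 58.4 F [-9.7 -9.2  4.5] j [-0.6   0.75  1.57 -0.01  0.82 -0.42]
c 56.98961806320477 -10.794906573900183
```

Call:
send_rows(steps=[[-0.04, 0, 0, 0, 0, 0], [-0.1, 0, 0, 0, 0, 0], [-0.15, 0, 0, 0, 0, 0], [-0.15, 0, 0, 0, 0, 0], [-0.14, 0, 0, 0, 0, 0], [-0.12, 0, 0, 0, 0, 0], [-0.08, 0, 0, 0, 0, 0], [-0.045, 0, 0, 0, 0, 0], [0, 0, 0, 0, 0, 0]])

```text
t: 75.97
tool_pos: [555.9, -307.8, 231.7]
tool_rot: [-0.003, 0.767, 0.642, -0.0]
contact_force: [-5.0, 4.7, 8.1]
width: 16.3
grasp_force: 58.9
```

```bash
python3 - <<'E'
from h import *
info(); s,r,G=now(); print('c',(G-O)@CY+132.25,s['contact_force']@CY)
p=P(); p.go([*p.G[:2],180]).rot(down(-10.5)).go(cal(0,-7,180))
E
```

```text
t 76.0 G [ 555.3 -307.2   76.7] ythA -10.1 zax [-0.004  0.004 -1.   ] w 16.3 gf 58.9 F [-5.   4.7  8.1] j [-0.68  0.76  1.53  0.    0.86 -0.51]
c 0.22905278785967198 3.7074591159111256
GO 2 x [np.float64(0.002), np.float64(-0.003), np.float64(-0.688)]
ROT 1 x [np.float64(0.007), np.float64(-0.009), np.float64(0.0), np.float64(-0.009), np.float64(-0.006), np.float64(0.013)]
GO 3 x [np.float64(0.556), np.float64(0.002), np.float64(0.0)]
```

Call:
send_rows(steps=[[0, 0, 0, 0, 0, 0], [0, 0, 0, 0, 0, 0], [0, 0, 0, 0, 0, 0]], jaw=0.65)

```text
t: 76.35
tool_pos: [557.8, -309.7, 230.7]
tool_rot: [0.001, 0.767, 0.642, 0.001]
contact_force: [0.2, 0.9, -0.0]
width: 55.4
grasp_force: 0.0
```

Call:
send_rows(steps=[[0, 0, -0.688, 0, 0, 0], [0, 0, -0.688, 0, 0, 0], [0.556, 0.002, 0, 0, 0, 0], [0.556, 0.002, 0, 0, 0, 0], [0.556, 0.002, 0, 0, 0, 0], [0, 0, 0, 0, 0, 0]])

```text
t: 77.1
tool_pos: [580.0, -183.4, 333.5]
tool_rot: [-0.0, 0.766, 0.643, 0.0]
contact_force: [0.9, -0.5, 0.7]
width: 55.7
grasp_force: 0.0
```

```bash
python3 - <<'E'
from h import *
info(); s,im=snap('wrist','w12'); q=proj('wrist',cal(0,-7,80),s); print(q)
g=cv2.cvtColor(im,cv2.COLOR_RGB2GRAY); u,v=q.astype(int); c=g[v-50:v+50,u-50:u+50]
print(cv2.HoughCircles(cv2.GaussianBlur(c,(5,5),1),cv2.HOUGH_GRADIENT,1,20,param1=60,param2=14,minRadius=14,maxRadius=26))
p=P().rot(down(-10.5)).go(cal(0,-7,180)).go(cal(0,-7,71))
E
```

```text
t 77.1 G [ 580.1 -183.3  178.5] ythA -9.9 zax [ 0.001  0.001 -1.   ] w 55.7 gf 0.0 F [ 0.9 -0.5  0.7] j [-0.49  0.59  1.54  0.    1.01 -0.32]
[275.7 224. ]
[[[55.5 52.5 21. ]]]
ROT 1 x [np.float64(-0.001), np.float64(0.003), np.float64(0.0), np.float64(0.003), np.float64(0.001), np.float64(0.018)]
GO 1 x [np.float64(0.005), np.float64(-0.024), np.float64(-0.019)]
GO 2 x [np.float64(-0.0), np.float64(0.0), np.float64(0.727)]
```

Call:
send_rows(steps=[[0, -0.01, 0.5, 0, 0, 0.018], [0, 0, 0.5, 0, 0, 0], [0, 0, 0.3, 0, 0, 0], [0, 0, 0.12, 0, 0, 0], [0, 0, 0, 0, 0, 0]])

```text
t: 77.78
tool_pos: [579.2, -187.0, 226.7]
tool_rot: [0.0, 0.77, 0.638, 0.0]
contact_force: [1.2, -0.7, 0.7]
width: 55.5
grasp_force: 0.0
```

Call:
send_rows(steps=[[0, 0, 0, 0, 0, 0], [0, 0, 0, 0, 0, 0], [0, 0, 0, 0, 0, 0], [0, 0, 0, 0, 0, 0], [0, 0, 0, 0, 0, 0]], jaw=0, squeeze=100)

```text
t: 78.4
tool_pos: [579.8, -186.5, 228.6]
tool_rot: [0.002, 0.77, 0.639, 0.001]
contact_force: [-0.9, -0.4, 6.5]
width: 27.1
grasp_force: 98.0
```

```bash
python3 - <<'E'
from h import *
info(); s,r,G=now(); print((G-O)@CX,(G-O)@CY); z=G[2]; T=np.array([425,320.])
p=P(); p.go(G-24*CY,8).go([*p.G[:2],185]).rot(down(-10.5)).go([*T,185]).go([*T,z+4])
E
```

```text
t 78.4 G [ 580.5 -186.8   73.6] ythA -10.6 zax [ 0.004 -0.002 -1.   ] w 27.1 gf 98.0 F [-0.9 -0.4  6.5] j [-0.49  0.74  1.6   0.    0.79 -0.31]
2.2428236479191583 -9.051504331526289
GO 4 x [np.float64(-0.08), np.float64(0.0), np.float64(0.0)]
GO 3 x [np.float64(-0.001), np.float64(0.002), np.float64(-0.495)]
ROT 1 x [np.float64(-0.003), np.float64(0.009), np.float64(0.0), np.float64(0.009), np.float64(0.003), np.float64(-0.005)]
GO 11 x [np.float64(0.599), np.float64(-0.297), np.float64(-0.0)]
GO 2 x [np.float64(0.0), np.float64(0.0), np.float64(0.716)]
```

Call:
send_rows(steps=[[-0.08, 0, 0, 0, 0, 0], [-0.08, 0, 0, 0, 0, 0], [-0.08, 0, 0, 0, 0, 0], [-0.08, 0, 0, 0, 0, 0], [0, 0, -0.1, 0, 0, 0], [0, 0, -0.395, 0, 0, 0], [0, 0, -0.495, 0, 0, 0], [0, 0, -0.495, 0, 0, 0]])

```text
t: 79.4
tool_pos: [574.2, -209.6, 338.7]
tool_rot: [-0.0, 0.77, 0.639, -0.0]
contact_force: [-0.2, 0.6, -2.8]
width: 26.9
grasp_force: 98.7
```

Call:
send_rows(steps=[[0.3, -0.15, 0, 0, 0, 0], [0.599, -0.297, 0, 0, 0, 0], [0.599, -0.297, 0, 0, 0, 0], [0.599, -0.297, 0, 0, 0, 0], [0.599, -0.297, 0, 0, 0, 0], [0.599, -0.297, 0, 0, 0, 0], [0.599, -0.297, 0, 0, 0, 0], [0.599, -0.297, 0, 0, 0, 0], [0.599, -0.297, 0, 0, 0, 0], [0.599, -0.297, 0, 0, 0, 0]])

```text
t: 80.65
tool_pos: [444.6, 250.2, 337.9]
tool_rot: [0.001, 0.77, 0.639, 0.0]
contact_force: [0.7, 0.3, -2.2]
width: 26.8
grasp_force: 98.8
```

Call:
send_rows(steps=[[0.599, -0.297, 0, 0, 0, 0], [0.299, -0.147, 0, 0, 0, 0], [0, 0, 0, 0, 0, 0]])

```text
t: 81.03
tool_pos: [424.1, 322.6, 337.7]
tool_rot: [0.001, 0.768, 0.64, 0.0]
contact_force: [-0.0, -0.6, -1.8]
width: 26.6
grasp_force: 98.8
```

```bash
python3 - <<'E'
from h import *
info(); T=np.array([425,320.]); p=P(); p.rot(down(-10.5)).go([*T,95])
E
```

```text
t 81.0 G [424.3 322.5 182.7] ythA -10.4 zax [ 0.001 -0.001 -1.   ] w 26.6 gf 98.8 F [-0.  -0.6 -1.8] j [ 0.44  0.5   1.73 -0.    0.91  0.62]
ROT 1 x [np.float64(-0.001), np.float64(0.002), np.float64(0.0), np.float64(0.002), np.float64(0.001), np.float64(0.002)]
GO 2 x [np.float64(-0.015), np.float64(0.008), np.float64(0.585)]
```

Expected contact at tool z ≈ 226.5.

Call:
send_rows(steps=[[-0.03, 0.016, 0.5, 0, 0, 0], [0, 0, 0.5, 0, 0, 0], [0, 0, 0.27, 0, 0, 0], [0, 0, 0.06, 0, 0, 0], [0, 0, 0, 0, 0, 0]])

```text
t: 81.65
tool_pos: [426.5, 318.2, 238.5]
tool_rot: [0.001, 0.77, 0.638, 0.0]
contact_force: [0.8, 0.3, -2.4]
width: 26.9
grasp_force: 98.8
```

Call:
send_rows(steps=[[0, 0, 0.04, 0, 0, 0], [0, 0, 0, 0, 0, 0]])

```text
t: 81.9
tool_pos: [426.2, 318.8, 235.9]
tool_rot: [0.001, 0.77, 0.638, 0.001]
contact_force: [0.2, 0.4, -2.4]
width: 26.6
grasp_force: 98.8
```

Call:
send_rows(steps=[[0, 0, 0.03, 0, 0, 0], [0, 0, 0, 0, 0, 0]])

```text
t: 82.15
tool_pos: [426.0, 318.8, 233.1]
tool_rot: [0.001, 0.77, 0.639, 0.0]
contact_force: [-0.6, -0.7, -2.2]
width: 26.4
grasp_force: 98.8
```

Call:
send_rows(steps=[[0, 0, 0.025, 0, 0, 0], [0, 0, 0, 0, 0, 0]])

```text
t: 82.4
tool_pos: [426.0, 318.8, 231.0]
tool_rot: [0.0, 0.77, 0.638, 0.0]
contact_force: [0.5, 0.7, -2.1]
width: 26.9
grasp_force: 98.8
```

Call:
send_rows(steps=[[0, 0, 0.025, 0, 0, 0], [0, 0, 0, 0, 0, 0]])

```text
t: 82.65
tool_pos: [425.9, 318.8, 229.1]
tool_rot: [0.0, 0.77, 0.638, 0.0]
contact_force: [-0.1, 0.9, -2.3]
width: 26.9
grasp_force: 98.8
```

Call:
send_rows(steps=[[0, 0, 0.02, 0, 0, 0], [0, 0, 0, 0, 0, 0]])

```text
t: 82.9
tool_pos: [426.0, 318.8, 227.7]
tool_rot: [0.0, 0.77, 0.638, 0.0]
contact_force: [-0.2, 0.2, -1.8]
width: 27.1
grasp_force: 98.8
```

Call:
send_rows(steps=[[0, 0, 0.02, 0, 0, 0], [0, 0, 0, 0, 0, 0]])

```text
t: 83.15
tool_pos: [426.1, 319.0, 227.0]
tool_rot: [0.0, 0.77, 0.638, 0.001]
contact_force: [-0.9, 1.2, 4.2]
width: 26.8
grasp_force: 99.7
```

Call:
send_rows(steps=[[0, 0, 0, 0, 0, 0], [0, 0, 0, 0, 0, 0], [0, 0, 0, 0, 0, 0]], jaw=0.6)

```text
t: 83.52
tool_pos: [426.1, 318.8, 226.2]
tool_rot: [0.001, 0.77, 0.638, 0.0]
contact_force: [0.3, -0.1, 0.1]
width: 51.3
grasp_force: 0.0
```

Call:
send_rows(steps=[[0, 0, -0.3, 0, 0, 0], [0, 0, -0.6, 0, 0, 0], [0, 0, -0.6, 0, 0, 0], [0, 0, -0.6, 0, 0, 0], [-0.6, 0, 0, 0, 0, 0], [-0.6, 0, 0, 0, 0, 0], [-0.6, 0, 0, 0, 0, 0], [-0.6, 0, 0, 0, 0, 0], [0, 0, 0, 0, 0, 0], [0, 0, 0, 0, 0, 0]])

```text
t: 84.78
tool_pos: [392.9, 142.1, 384.0]
tool_rot: [0.001, 0.77, 0.638, 0.001]
contact_force: [-0.5, 0.4, -0.3]
width: 51.2
grasp_force: 0.0
```

```bash
python3 - <<'E'
from h import *
info(); s,a=snap('top','t3'); s,b=snap('scene','s3')
u,v=proj('scene',[503,318,30]).astype(int)
A=cv2.resize(a[195:335,105:445],(800,330),interpolation=cv2.INTER_CUBIC); c1=cv2.resize(b[v-55:v+55,u-80:u+80],(392,270),interpolation=cv2.INTER_CUBIC)
u,v=proj('scene',cal(0,-70,30)).astype(int); c2=cv2.resize(b[v-55:v+55,u-83:u+83],(408,270),interpolation=cv2.INTER_CUBIC)
cv2.imwrite('pics/fin.png',np.vstack([A,np.hstack([c1,c2])])[:,:,::-1])
E
```

```text
t 84.8 G [393.2 142.1 229. ] ythA -10.7 zax [ 0.002  0.    -1.   ] w 51.2 gf 0.0 F [-0.5  0.4 -0.3] j [ 0.08  0.28  1.95 -0.    0.9   0.26]
```

View pics/fin.png

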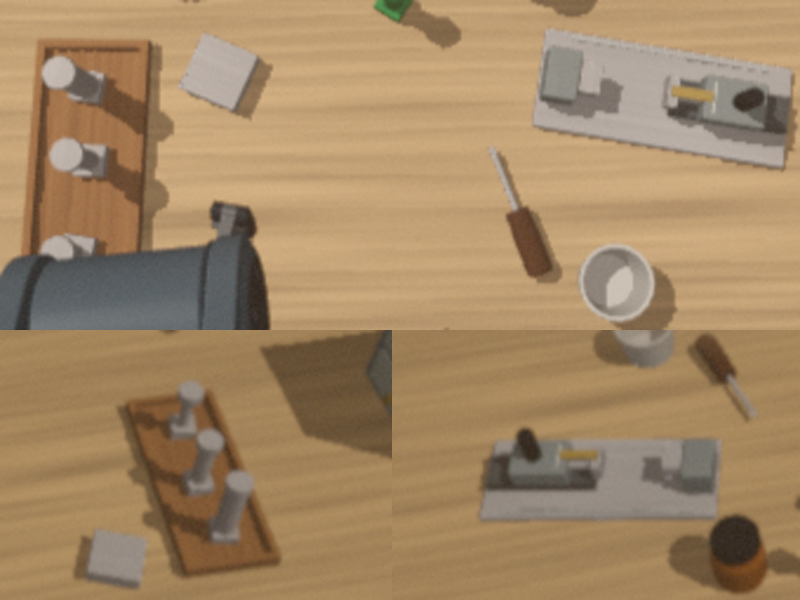

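The picture shows the three stakes standing in the tray, in top-view pixels near (85,85), (85,158) and (75,250). The caliper is open with its jaws clear, and the bystanders are where they were.

```bash
python3 -c "
from workcell import arm
print(arm.sign_off())"
```

```text
the job is handed in; nothing more can be done
None
```

All three stakes were gauged thickest to thinnest, each squeezed for about a second at roughly half the sprung jaw's travel. They now stand upright in the tray with the caliper fully open, and the job is handed in; the sign-off returned no verdict.

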